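Stack and chock the load resistors

ROBOT

A 6-joint arm with a two-finger parallel gripper is mounted at the origin on the work surface. World frame = base frame: x ahead of the robot, y to its left, z up, the work surface at z = 0. Lengths are in mm, angles in rad, forces in N, time in s.
With the tool pointing down it reaches from about 400 to 925 mm from the base axis. Payload 12.5 kg.
Tool frame: the origin (TCP) lies midway between the tips of the shut fingers; the grasp point (between the pads) lies 19 mm behind it; z points along the fingers, y is the line along which they close (so a half turn about z gives the same grasp; the last joint's range is limited). The gripper opens to 95 mm and grips with 3 to 60 N. Pads are 20 mm wide; open, the fingers measure 119 mm over their backs; the gripper's body (75 mm by 180 mm) begins 59 mm behind the grasp point.
Start: joints at [-1.266, 0.491, 1.559, -0, 1.092, -0.106], TCP at [249.614, -573.013, 177.461] pointing down, gripper open.
Joint ranges: [-3.1, 3.1], [-0.84, 2.19], [0.05, 2.79], [-1.13, 4.28], [0.06, 2.93], [-2.69, 2.69]. Speed limits (rad/s): [2.22, 2.22, 2.79, 3.14, 3.14, 3.14].

INTERFACE

Orientations are given as [roll, pitch, yaw] about the fixed x, y, z axes, in that order (R = Rz(yaw) Ry(pitch) Rx(roll)).
In Python, from cell import * gives the robot as it stands. The module is installed in compiled form; this text tells all that it offers.
- The arm moves only by the tool arm_command, never from a script. Its arguments are lists of equal length, an entry for each row: "delta_pos": the shift along the world's x, y, z in units of 250 mm (1.0 is 250 mm), a list of three; "delta_rot": the turn, a rotation vector about the world's x, y, z in units of 90 degrees (1.0 is 90 degrees), a list of three; "claw": the closure, from 0 (fully open) to 1 (shut). In form: {"delta_pos": [[tx, ty, tz], ...], "delta_rot": [[wx, wy, wz], ...], "claw": [claw, ...]}. A call has exactly 5 rows; each row is the pose to reach, as a shift and turn from the pose commanded when the call began; what a row does not reach only later rows make up. A row lasts 1/12 s, in which the tool goes at most 41.7 mm and 7.16 degrees, less where a joint would pass 70% of its speed; a pose out of reach is approached as far as the arm can. A call with a number of a shift or a turn outside -1 to 1 is refused whole. A call with a gripper value outside its range is refused whole. The fingers move at their own pace and stop on an object; the grip force is fixed at half the most. Time passes only in rows, so rows that repeat a pose let the fingers close, or fill a call up. It gives the time, the measured TCP pose, the force, the opening and the grip force at its end, in the units of the state.
- state(): the state, without advancing time (a new reading comes with each control period).
- read_camera(name): name is "scene" or "top" or "wrist"; returns the picture (384x512x3 uint8, red, green, blue); there is no depth.
- calibration(name): a dict with "camera_matrix" (3x3 intrinsics, pixels), "T" (4x4, takes a point from camera to world coordinates). Camera axes: x right, y down, z forward; pixel columns grow to the right and rows downward; lengths in mm; the calibration is good to about 2 mm. A picture is of the moment at which its call begins: read the wrist's pose just before it. calibration takes no time and is no camera call; for the wrist camera it gives the pose at the moment of the call.
- job_done(): hands the job in; it is judged then, once.
The state is a dict: "t": time; "joints": joint angles; "qvel": joint speeds; "tau": joint torques, N m; "eef_pos": TCP position; "tcp_rot": TCP orientation; "ft_force": force on the tool from outside, world axes, zero at the start; "moment": the same for the moment, N m; "opening": opening from 0.0 (shut) to 1.0 (fully open); "grip_force": force on a finger pad.
Only numpy, scipy, OpenCV 4.12 (cv2) and the standard library are available. Lean on these libraries where they do the work, as an engineer would, in place of code of your own. Each camera call takes 0.05 s, during which the arm holds its last target. There are 200 camera calls.

TASK

Build up the resistor stack on the aluminium V-cradle, one part at a time from the bottom: lay the thick green resistor bar centred in the cradle's V's, chock it with the yellow notched spacer set squarely over it on the cradle, then lay the thin brown bar centred in the spacer's upper V's and chock that with the red cap, notches down. Carry every part down to its place rather than dropping it, let go of each before fetching the next, and leave the jar, the capacitor and the screwdriver where they are.

Things in the scene. Friction and masses are not known exactly. Their poses are not given: they have to be found in the camera images.
- cradle: Fixed aluminium cradle, 150 x 100 mm, 50 high. Origin: centre of underside, on the mat; x along the V's, z up; same after a half turn. Two end blocks (22 thick, 94 wide, at x +-55) with 90 degree V's, 56 wide at the top, vertex at z 22, flat shoulders beside them at z 50. Between the blocks 88 mm is open down to a 10 mm base plate: room for fingers.
- cradle_seat (a point): Point in the cradle, 50.3 mm above its underside: the thick bar's centre when it lies centred in the V's. x along the V's.
- thick_bar: Thick resistor: dark green bar with steel end ferrules, diameter 40 mm, length 160, about 0.36 kg. Origin at its centre, x along its axis (y, z turn as it rolls). Starts level on a low black rest, axis 37.3 mm above the mat; under its middle 76 mm there is only a 6 mm plate.
- thin_bar: Thin resistor: brown bar with steel end ferrules, diameter 28 mm, length 160, about 0.18 kg. Origin at its centre, x along its axis (y, z turn as it rolls). Starts level on another such rest, axis 29.8 mm above the mat.
- spacer: Loose yellow spacer, 132 (x) x 94 (y) x 50 mm high, 0.22 kg, upright on the mat. Origin: centre of underside, z up; same after a half turn. End blocks (22 thick, at x +-55): notch below clears the thick bar by 2 mm; 90 degree V above, 40 wide, vertex z 30, for the thin bar; flat shoulders z 50. In place its feet stand on the cradle's shoulders, origin 50 mm above the cradle's.
- spacer_grip (a point): Where to grip the spacer: middle of the upside-down channel that joins its end blocks, 22 mm above its underside. Grip across y: straight sides 56 mm apart, from z 6 to 30 mm; channel top flat at z 30; 88 mm clear between the blocks along x.
- spacer_seat (a point): Point in the spacer, 49.8 mm above its underside: the thin bar's centre when it lies centred in the upper V's. x along the V's.
- cap: Loose red cap, 132 (x) x 94 (y) x 26 mm high, flat top, 0.16 kg, upright on the mat, notches down. Origin: centre of underside, z up; same after a half turn. End blocks (22 thick, at x +-55) with a notch below that clears the thin bar by 2 mm. In place its feet stand on the spacer's upper shoulders, origin 50 mm above the spacer's.
- cap_grip (a point): Where to grip the cap: middle of its channel, 22 mm above its underside. Grip across y: straight sides 56 mm apart, from z 3 to 26 mm; flush with the top, end blocks 88 mm apart along x.
- flux_jar: Bystander: amber jar, 50 mm across, 60 mm high, upright; origin at the centre of its underside.
- capacitor: Bystander: black can capacitor, 44 mm across, 70 mm high, upright; origin at the centre of its underside.
- driver: Bystander: screwdriver lying on the mat beyond the cradle, about 0.2 m long along its x.
Things that resemble listed ones, but are neither listed nor needed, are in the scene too. What is shaped like the thin_bar but purple or white is not meant.

How it is judged (in metres and radians):
On the way, in this order (a step that is already met when the one before it is completed fails the run):
1. the thick bar lies in the cradle's V's, let go (x of thick_bar in the frame of cradle between -0.012 and 0.012 m and y of thick_bar in the frame of cradle between -0.006 and 0.006 m and z of thick_bar in the frame of cradle between 0.0458 and 0.0548 m and angle between the x axis of thick_bar and the x axis of cradle, either way round below 0.08 rad and contact force between the fingers and thick_bar below 0.05 N), for 0.2 s.
2. the spacer stands on the cradle over the thick bar, let go (x of thick_bar in the frame of cradle between -0.012 and 0.012 m and y of thick_bar in the frame of cradle between -0.006 and 0.006 m and z of thick_bar in the frame of cradle between 0.0458 and 0.0548 m and angle between the x axis of each of thick_bar, spacer and the x axis of cradle, either way round below 0.08 rad and x of spacer in the frame of cradle between -0.012 and 0.012 m and y of spacer in the frame of cradle between -0.006 and 0.006 m and z of spacer in the frame of cradle between 0.0455 and 0.0545 m and angle between spacer's own z axis and vertical below 0.06 rad and contact force between the fingers and spacer below 0.05 N), for 0.2 s.
3. the thin bar lies in the spacer's V's, let go (x of thick_bar in the frame of cradle between -0.012 and 0.012 m and y of thick_bar in the frame of cradle between -0.006 and 0.006 m and z of thick_bar in the frame of cradle between 0.0458 and 0.0548 m and angle between the x axis of each of thick_bar, spacer and the x axis of cradle, either way round below 0.08 rad and x of spacer in the frame of cradle between -0.012 and 0.012 m and y of spacer in the frame of cradle between -0.006 and 0.006 m and z of spacer in the frame of cradle between 0.0455 and 0.0545 m and angle between spacer's own z axis and vertical below 0.06 rad and x of thin_bar in the frame of spacer between -0.012 and 0.012 m and y of thin_bar in the frame of spacer between -0.006 and 0.006 m and z of thin_bar in the frame of spacer between 0.0453 and 0.0543 m and angle between the x axis of thin_bar and the x axis of spacer, either way round below 0.08 rad and contact force between the fingers and thin_bar below 0.05 N), for 0.2 s.
4. the cap stands on the spacer over the thin bar, let go (x of thick_bar in the frame of cradle between -0.012 and 0.012 m and y of thick_bar in the frame of cradle between -0.006 and 0.006 m and z of thick_bar in the frame of cradle between 0.0458 and 0.0548 m and angle between the x axis of each of thick_bar, spacer and the x axis of cradle, either way round below 0.08 rad and x of spacer in the frame of cradle between -0.012 and 0.012 m and y of spacer in the frame of cradle between -0.006 and 0.006 m and z of spacer in the frame of cradle between 0.0455 and 0.0545 m and angle between each of spacer, cap's own z axis and vertical below 0.06 rad and x of thin_bar in the frame of spacer between -0.012 and 0.012 m and y of thin_bar in the frame of spacer between -0.006 and 0.006 m and z of thin_bar in the frame of spacer between 0.0453 and 0.0543 m and angle between the x axis of each of thin_bar, cap and the x axis of spacer, either way round below 0.08 rad and x of cap in the frame of spacer between -0.012 and 0.012 m and y of cap in the frame of spacer between -0.006 and 0.006 m and z of cap in the frame of spacer between 0.0455 and 0.0545 m and contact force between the fingers and cap below 0.05 N), for 0.2 s.
At the end, for the whole second after the job is handed in: Stack at rest, all under 0.02 m/s: thick bar in cradle, spacer on cradle, thin bar in spacer, cap on spacer, each within 12 mm along, 6 mm across, 4.5 mm in height and 0.08 rad in heading of its seat on the part below; spacer and cap upright within 0.06 rad (x of thick_bar in the frame of cradle between -0.012 and 0.012 m and y of thick_bar in the frame of cradle between -0.006 and 0.006 m and z of thick_bar in the frame of cradle between 0.0458 and 0.0548 m and angle between the x axis of each of thick_bar, spacer and the x axis of cradle, either way round below 0.08 rad and x of spacer in the frame of cradle between -0.012 and 0.012 m and y of spacer in the frame of cradle between -0.006 and 0.006 m and z of spacer in the frame of cradle between 0.0455 and 0.0545 m and angle between each of spacer, cap's own z axis and vertical below 0.06 rad and x of thin_bar in the frame of spacer between -0.012 and 0.012 m and y of thin_bar in the frame of spacer between -0.006 and 0.006 m and z of thin_bar in the frame of spacer between 0.0453 and 0.0543 m and angle between the x axis of each of thin_bar, cap and the x axis of spacer, either way round below 0.08 rad and x of cap in the frame of spacer between -0.012 and 0.012 m and y of cap in the frame of spacer between -0.006 and 0.006 m and z of cap in the frame of spacer between 0.0455 and 0.0545 m and linear speed of each of thick_bar, spacer, thin_bar, cap below 0.02 m/s); the robot touches nothing.
It fails at once if a bar, the spacer or the cap is dropped or thrown (moves faster than 0.6 m/s out of the fingers: a fall of about 20 mm) ((linear speed of thick_bar above 0.6 m/s and contact force between the fingers and thick_bar below 0.01 N) or (linear speed of thin_bar above 0.6 m/s and contact force between the fingers and thin_bar below 0.01 N) or (linear speed of spacer above 0.6 m/s and contact force between the fingers and spacer below 0.01 N) or (linear speed of cap above 0.6 m/s and contact force between the fingers and cap below 0.01 N)).
It fails at once if the jar, the capacitor or the screwdriver is shifted by more than 30 mm (distance of any of flux_jar, capacitor, driver from where it was at the start of the episode above 0.03 m).
It also fails if it takes over 72 s, if anything falls off the work surface, if the arm or the gripper's body presses on something with over 40 N, if the wrist force passes 120 N, or if a joint passes its speed limit or range.

## Working session

There is one attempt and no reset: what is moved stays moved. The work goes in short steps, Python scripts to look and compute and a tool call to move; the robot and the scene stay as the last step left them, time stands still between calls to the robot, and variables do not carry over. Pictures are saved under pics/ and viewed, at most 10 in all, crops included, and the job is handed in when it is done.

Besides the shell and the picture viewer there is one more tool, called after "Emit:" in YAML: its name, and indented under it one key for each argument. arm_command: Moves the arm, as the interface text tells. Shifts and turns lie within -1 to 1; 1 stands for 250 mm of shift or 90 degrees of turn. Its arguments: {"type":"object","properties":{"delta_pos":{"type":"array"},"delta_rot":{"type":"array"},"claw":{"type":"array"}},"required":["delta_pos","delta_rot","claw"]}

```bash
mkdir -p pics; python3 - <<'E'
from cell import *
import cv2,numpy as np
s=state();print(s['t'],s['eef_pos'],s['tcp_rot'],s['opening'])
for n in ("top","scene"):
    im=read_camera(n);cv2.imwrite(f"pics/{n}0.png",cv2.resize(im[:,:,::-1],None,fx=1.5625,fy=1.5625,interpolation=cv2.INTER_CUBIC));np.save(n+"0.npy",im)
    c=calibration(n);print(n,c["camera_matrix"].tolist(),np.round(c["T"],3).tolist())
E
```

```text
0.0 [ 249.51620671 -572.70651969  176.8484837 ] [-3.14045490e+00 -1.16201519e-04  4.10770878e-01] 1.0018686765053206
top [[442.0107521564492, 0.0, 255.16995057232543], [0.0, 442.0107521564492, 202.01670038330298], [0.0, 0.0, 1.0]] [[-0.005, -0.985, 0.173, 247.072], [-1.0, 0.004, -0.007, 50.011], [0.007, -0.173, -0.985, 1635.255], [0.0, 0.0, 0.0, 1.0]]
scene [[381.19574762980454, 0.0, 254.47820856458276], [0.0, 381.19574762980454, 193.64395316449014], [0.0, 0.0, 1.0]] [[0.827, 0.398, -0.398, 969.681], [0.562, -0.595, 0.574, -616.993], [-0.008, -0.699, -0.716, 900.257], [0.0, 0.0, 0.0, 1.0]]
```

View pics/top0.png

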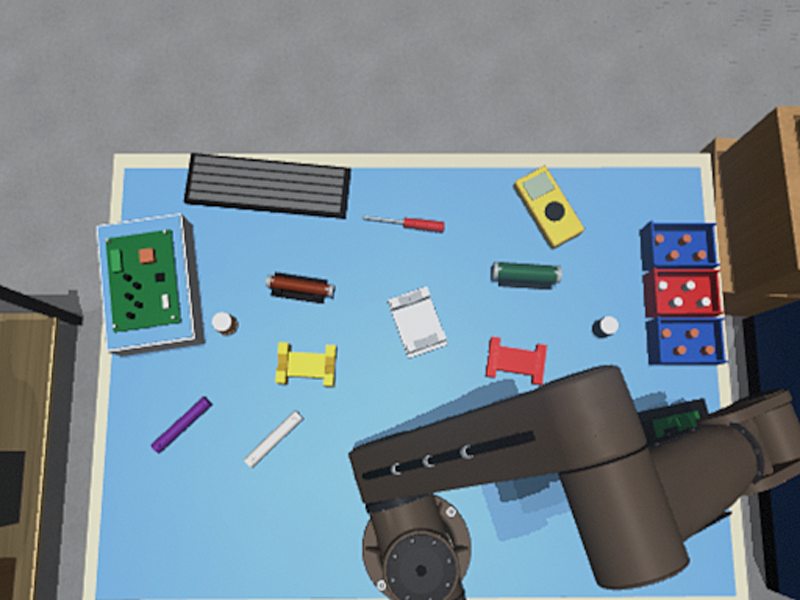

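View pics/scene0.png

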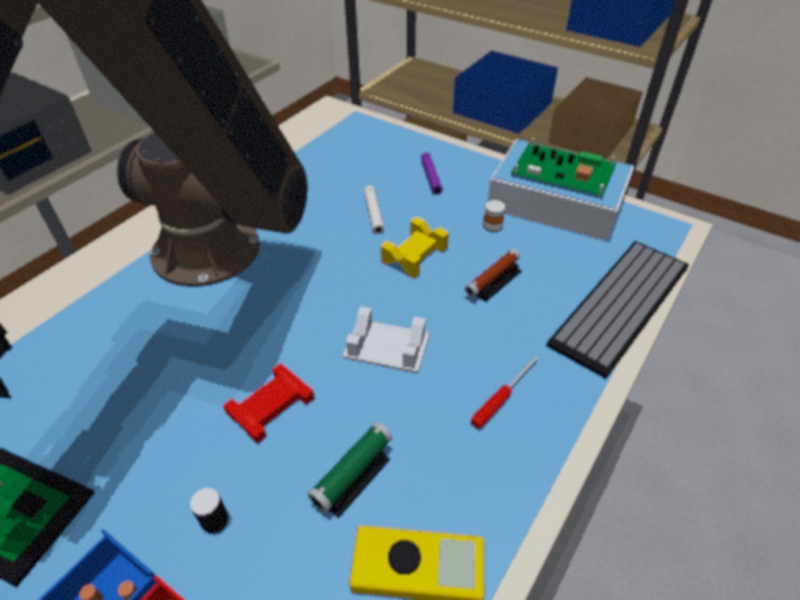

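```bash
python3 - <<'E'
import cv2,numpy as np
im=np.load("top0.npy")[155:255,165:365,::-1]
cv2.imwrite("pics/crop1.png",cv2.resize(im,None,fx=4,fy=4,interpolation=cv2.INTER_CUBIC))
E
cat > h.py <<'E'
from cell import *
import cv2,numpy as np
def ray(cal,uv,z):
    K=cal["camera_matrix"];T=np.array(cal["T"]);d=T[:3,:3]@np.linalg.inv(K)@[uv[0],uv[1],1];o=T[:3,3]
    return (o+d*(z-o[2])/d[2])
def proj(cal,P):
    T=np.linalg.inv(cal["T"]);p=np.asarray(P)@T[:3,:3].T+T[:3,3];q=p@np.array(cal["camera_matrix"]).T
    return q[:,:2]/q[:,2:]
def snap(n,f=None):
    cal=calibration(n);im=read_camera(n)
    if f: np.save(f+".npy",im);cv2.imwrite(f"pics/{f}.png",cv2.resize(im[:,:,::-1],None,fx=1.5625,fy=1.5625,interpolation=cv2.INTER_CUBIC));np.save(f+"_T.npy",cal["T"])
    return cal,im
def blob(im,cond):
    r,g,b=[im[:,:,i].astype(int) for i in range(3)];m=cond(r,g,b).astype(np.uint8)
    n,l,st,c=cv2.connectedComponentsWithStats(m)
    out=[]
    for i in range(1,n):
        if st[i,4]>40:
            ys,xs=np.where(l==i);out.append((int(st[i,4]),np.round(c[i],1).tolist(),cv2.minAreaRect(np.c_[xs,ys].astype(np.float32))))
    return sorted(out,key=lambda o:-o[0])[:4]
col=dict(green=lambda r,g,b:(g>1.5*r)&(g>b*1.1)&(r<60),brown=lambda r,g,b:(r>1.8*g)&(r>1.8*b)&(r<150)&(r>50)&(g>15),yellow=lambda r,g,b:(r>120)&(g>100)&(b<80),red=lambda r,g,b:(r>130)&(g<70)&(b<70))
E
python3 - <<'E'
from h import *
im=np.load("top0.npy");cal=calibration("top")
for k,z in dict(green=40,brown=35,yellow=40,red=25).items():
    for a,c,r in blob(im,col[k]):
        box=cv2.boxPoints(r);e=[ray(cal,p,z)[:2] for p in box]
        d=max([e[1]-e[0],e[2]-e[1]],key=np.linalg.norm)
        print(k,a,c,np.round(ray(cal,r[0],z)[:2]),np.round([np.linalg.norm(e[1]-e[0]),np.linalg.norm(e[2]-e[1])]),round(np.degrees(np.arctan2(d[1],d[0])),1))
E
```

```text
green 2203 [90.9, 179.9] [614. 644.] [158. 234.] -171.6
green 283 [432.3, 270.0] [ 275. -596.] [110.  41.] -77.6
green 254 [337.4, 173.6] [ 633. -266.] [ 34. 136.] -93.8
brown 261 [190.9, 182.4] [603. 275.] [ 29. 133.] -98.9
brown 191 [451.9, 187.9] [ 575. -657.] [132. 107.] -85.6
yellow 130 [183.4, 234.7] [407. 269.] [ 72. 105.] -90.2
yellow 80 [210.8, 232.8] [420. 201.] [69. 25.] -3.3
red 734 [437.5, 187.4] [ 588. -652.] [107. 158.] -90.2
red 83 [339.7, 235.9] [ 418. -246.] [ 90. 106.] -96.3
red 80 [270.2, 143.0] [756. -23.] [20. 93.] -97.6
```

View pics/crop1.png

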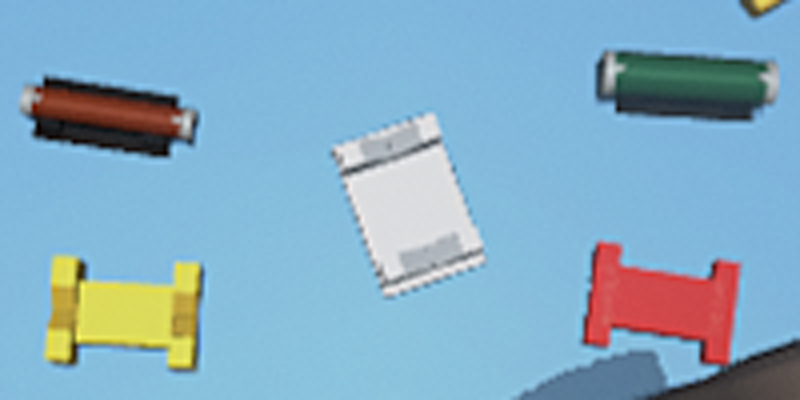

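Emit:
arm_command:
  delta_pos:
    - [0.12, 0.1, 0.05]
    - [0.24, 0.2, 0.1]
    - [0.36, 0.3, 0.15]
    - [0.48, 0.4, 0.2]
    - [0.6, 0.5, 0.24]
  delta_rot:
    - [0, 0, 0.07]
    - [0, 0, 0.14]
    - [0, 0, 0.21]
    - [0, 0, 0.28]
    - [0, 0, 0.35]
  claw: [0, 0, 0, 0, 0]

```text
t: 0.52
eef_pos: [400.7, -446.7, 238.2]
tcp_rot: [3.141, 0.0, 0.966]
ft_force: [-0.0, -0.5, 0.0]
opening: 0.998
grip_force: 0.0
```

Emit:
arm_command:
  delta_pos:
    - [0.12, 0.1, 0.05]
    - [0.24, 0.2, 0.1]
    - [0.36, 0.3, 0.15]
    - [0.48, 0.4, 0.2]
    - [0.6, 0.5, 0.24]
  delta_rot:
    - [0, 0, 0.07]
    - [0, 0, 0.14]
    - [0, 0, 0.21]
    - [0, 0, 0.28]
    - [0, 0, 0.35]
  claw: [0, 0, 0, 0, 0]

```text
t: 0.93
eef_pos: [550.9, -321.4, 298.3]
tcp_rot: [3.141, 0.0, 1.516]
ft_force: [0.9, -1.5, 0.5]
opening: 0.996
grip_force: 0.0
```

Emit:
arm_command:
  delta_pos:
    - [0.1, 0.08, 0]
    - [0.2, 0.15, 0]
    - [0.33, 0.23, 0]
    - [0.33, 0.23, 0]
    - [0.33, 0.23, 0]
  delta_rot:
    - [0, 0, 0]
    - [0, 0, 0]
    - [0, 0, 0]
    - [0, 0, 0]
    - [0, 0, 0]
  claw: [0, 0, 0, 0, 0]

```text
t: 1.35
eef_pos: [633.1, -264.1, 296.3]
tcp_rot: [-3.14, -0.001, 1.513]
ft_force: [-1.0, -0.2, -1.2]
opening: 1.003
grip_force: 0.0
```

```bash
python3 - <<'E'
from h import *
s=state();print(s['t'],s['eef_pos'],s['tcp_rot'])
cal,im=snap("wrist","w1");snap("top","t1")
print(cal["camera_matrix"].tolist(),np.round(cal["T"],3).tolist())
E
```

```text
1.35 [ 633.05898962 -264.11888006  296.28084717] [-3.14022377e+00 -5.95793652e-04  1.51294148e+00]
[[302.4165201329594, 0.0, 254.63277377995934], [0.0, 302.4165201329594, 195.3792995036301], [0.0, 0.0, 1.0]] [[0.998, -0.056, -0.015, 637.805], [-0.058, -0.971, -0.233, -198.104], [-0.001, 0.233, -0.972, 504.112], [0.0, 0.0, 0.0, 1.0]]
```

View pics/w1.png

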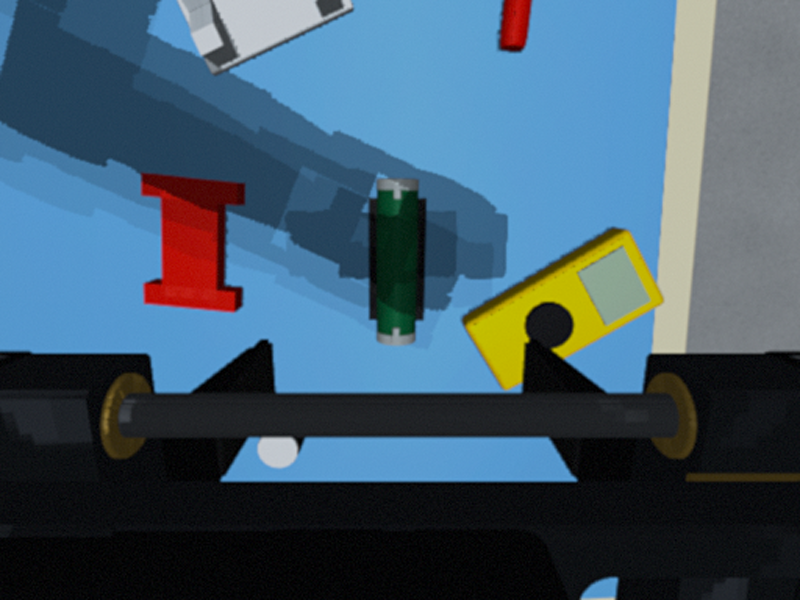

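```bash
python3 - <<'E'
from h import *
s=1.5625;o=lambda u,v:((u+.5)/s-.5,(v+.5)/s-.5)
im=np.load("w1.npy");T=np.load("w1_T.npy");c=calibration("wrist");c["T"]=T
a=ray(c,o(397.5,179),57.3);b=ray(c,o(396.5,346),57.3);print("ends",a,b,np.linalg.norm(a-b),(a+b)/2)
# sub-pixel silhouette
for v in (125,135,150,165,180,195,210):
    print(v,im[v,234:276].astype(int).sum(1).tolist() if v in(150,) else '', [ (np.where((im[v,:,1]>1.4*im[v,:,0])&(im[v,:,1]>1.2*im[v,:,2])&(np.abs(np.arange(512)-254)<25))[0][[0,-1]]).tolist()] if ((im[v,:,1]>1.4*im[v,:,0])&(im[v,:,1]>1.2*im[v,:,2])&(np.abs(np.arange(512)-254)<25)).any() else '')
# cap from wrist: block outer corners top z=26
q=[(143,174),(245,183),(241,311),(145,303)]
P=np.array([ray(c,o(*p),26)[:2] for p in q]);print("cap",P.round(1).tolist(),P.mean(0))
ct=calibration("top")
q=[(333,153),(436,113),(485,262),(387,298)]
for z in (10,50):
    P=np.array([ray(ct,((u+.5)/4-.5+165,(v+.5)/4-.5+155),z)[:2] for u,v in q]);print("cradle",P.round(1).tolist(),P.mean(0))
E
```

```text
ends [ 637.29699212 -186.1980919    57.3       ] [ 627.03991687 -346.06656284   57.3       ] 160.19717723235138 [ 632.1684545  -266.13232737   57.3       ]
125  [[242, 266]]
135  [[241, 267]]
150 [234, 193, 110, 53, 44, 16, 43, 53, 57, 58, 55, 51, 70, 56, 62, 54, 54, 65, 79, 73, 61, 67, 69, 61, 48, 65, 46, 57, 60, 55, 61, 56, 50, 67, 33, 14, 3, 33, 121, 178, 193, 195] [[241, 266]]
165  [[240, 266]]
180  [[241, 266]]
195  [[241, 268]]
210  [[242, 264]]
cap [[389.5, -166.4], [487.8, -180.5], [466.5, -308.9], [367.9, -294.6]] [ 427.94121122 -237.60476529]
cradle [[567.5, 65.0], [605.4, -31.9], [463.9, -75.6], [430.8, 15.5]] [516.90707351  -6.77427007]
cradle [[559.6, 64.7], [596.6, -29.9], [458.6, -72.6], [426.3, 16.3]] [510.26601657  -5.37669131]
```

Emit:
arm_command:
  delta_pos:
    - [0, 0, -0.16]
    - [0, 0, -0.32]
    - [0, 0, -0.48]
    - [0, 0, -0.64]
    - [0, 0, -0.8]
  delta_rot:
    - [0, 0, 0]
    - [0, 0, 0]
    - [0, 0, 0]
    - [0, 0, 0]
    - [0, 0, 0]
  claw: [0, 0, 0, 0, 0]

```text
t: 1.87
eef_pos: [630.9, -266.6, 96.4]
tcp_rot: [3.141, 0.0, 1.509]
ft_force: [0.7, -0.5, -1.2]
opening: 1.003
grip_force: 0.0
```

Emit:
arm_command:
  delta_pos:
    - [0, 0, -0.14]
    - [0, 0, -0.26]
    - [0, 0, -0.31]
    - [0, 0, -0.31]
    - [0, 0, -0.31]
  delta_rot:
    - [0, 0, 0]
    - [0, 0, 0]
    - [0, 0, 0]
    - [0, 0, 0]
    - [0, 0, 0]
  claw: [0, 0, 0, 0, 0.3]

```text
t: 2.28
eef_pos: [632.1, -266.4, 20.9]
tcp_rot: [3.141, 0.0, 1.509]
ft_force: [0.0, -0.1, 0.4]
opening: 0.968
grip_force: 0.0
```

Emit:
arm_command:
  delta_pos:
    - [0, 0, 0]
    - [0, 0, 0]
    - [0, 0, 0]
    - [0, 0, 0]
    - [0, 0, 0]
  delta_rot:
    - [0, 0, 0]
    - [0, 0, 0]
    - [0, 0, 0]
    - [0, 0, 0]
    - [0, 0, 0]
  claw: [1, 1, 1, 1, 1]

```text
t: 2.7
eef_pos: [632.4, -265.6, 20.7]
tcp_rot: [3.141, 0.0, 1.511]
ft_force: [0.2, 0.4, -0.5]
opening: 0.636
grip_force: 0.0
```

Emit:
arm_command:
  delta_pos:
    - [0, 0, 0]
    - [0, 0, 0]
    - [0, 0, 0]
    - [0, 0, 0]
    - [0, 0, 0]
  delta_rot:
    - [0, 0, 0]
    - [0, 0, 0]
    - [0, 0, 0]
    - [0, 0, 0]
    - [0, 0, 0]
  claw: [1, 1, 1, 1, 1]

```text
t: 3.12
eef_pos: [632.1, -265.5, 19.9]
tcp_rot: [-3.142, -0.0, 1.51]
ft_force: [-0.6, -0.2, -0.3]
opening: 0.284
grip_force: 0.0
```

Emit:
arm_command:
  delta_pos:
    - [0, 0, 0]
    - [0, 0, 0]
    - [0, 0, 0]
    - [0, 0, 0]
    - [0, 0, 0]
  delta_rot:
    - [0, 0, 0]
    - [0, 0, 0]
    - [0, 0, 0]
    - [0, 0, 0]
    - [0, 0, 0]
  claw: [1, 1, 1, 1, 1]

```text
t: 3.53
eef_pos: [632.1, -265.6, 20.3]
tcp_rot: [3.141, 0.0, 1.51]
ft_force: [-1.5, 0.7, 3.9]
opening: 0.013
grip_force: 1.9
```

```bash
python3 - <<'E'
from h import *
s=state();print(s['opening'],s['grip_force'])
c,w=snap("wrist","w2");np.save("s2.npy",read_camera("scene"))
sc=np.load("s2.npy")
cv2.imwrite("pics/m2.png",np.hstack([cv2.resize(w,(400,300)),cv2.resize(sc[210:360,150:350],(400,300))])[:,:,::-1])
E
```

```text
0.01297417139620325 1.9259744533337653
```

View pics/m2.png

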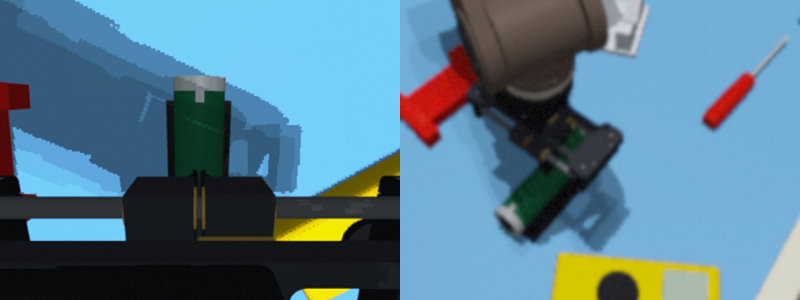

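```bash
python3 - <<'E'
from h import *
c=calibration("wrist");h=1.507;ax=np.array([np.cos(h),np.sin(h),0]);n=np.array([-np.sin(h),np.cos(h),0])
for z in (37.3,60,80):
    C=np.array([632.2,-266.1,z])
    P=[C+80*ax+20*n,C+80*ax-20*n,C+80*ax+[0,0,20],C+40*ax+20*n,C+40*ax-20*n]
    print(z,(proj(c,P)*400/512).round(0).tolist())
print(np.round(c["T"],3).tolist())
g=np.array([632.2,-266.1,20]);print((proj(c,[g,g+[0,0,19],g+[0,0,60]])*400/512).round(0).tolist())
E
python3 - <<'E'
import cv2,numpy as np
a=cv2.imread('pics/w2.png')
import sys; sys.path.insert(0,'.')
sc=np.load('s2.npy')[230:350,190:320,::-1]
cv2.imwrite('pics/m3.png',np.hstack([a[200:560,150:550],cv2.resize(sc,(390,360),interpolation=cv2.INTER_CUBIC)]))
E
```

```text
37.3 [[173.0, 78.0], [225.0, 78.0], [199.0, 76.0], [174.0, 130.0], [223.0, 130.0]]
60 [[169.0, 76.0], [228.0, 76.0], [199.0, 73.0], [171.0, 134.0], [226.0, 134.0]]
80 [[165.0, 73.0], [232.0, 73.0], [199.0, 70.0], [167.0, 139.0], [230.0, 139.0]]
[[0.998, -0.058, -0.014, 636.686], [-0.06, -0.971, -0.233, -199.388], [0.0, 0.234, -0.972, 228.01], [0.0, 0.0, 0.0, 1.0]]
[[198.0, 170.0], [198.0, 177.0], [198.0, 198.0]]
```

View pics/m3.png

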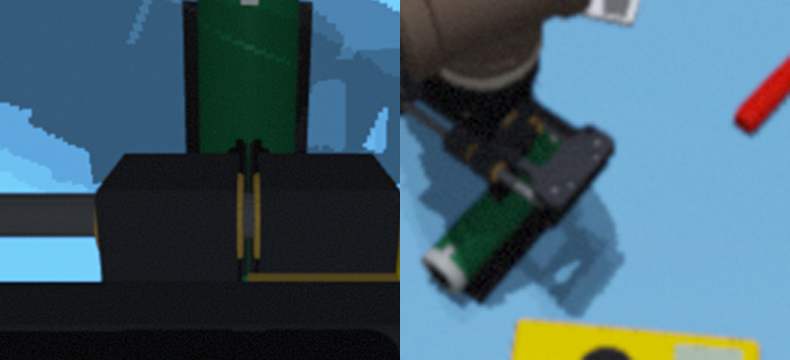

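```bash
python3 - <<'E'
from h import *
c=calibration("wrist");c["T"]=np.load("w1_T.npy")
from scipy.spatial.transform import Rotation as R
Rt=R.from_euler('xyz',[np.pi,0,1.5095]).as_matrix();t=np.array([632.1,-265.5,297.5])
for x in (10,0):
  for z in (0,-10,-19,-40): print(x,z,(proj(c,[t+Rt@[x,y,z] for y in (-47.5,47.5)])*1.5625).round(0).tolist())
s=state();print(s['opening'],s['grip_force'],s['ft_force'],s['moment'])
E
```

```text
10 0 [[290.0, 322.0], [499.0, 323.0]]
10 -10 [[285.0, 328.0], [504.0, 329.0]]
10 -19 [[280.0, 335.0], [509.0, 335.0]]
10 -40 [[266.0, 351.0], [522.0, 352.0]]
0 0 [[291.0, 343.0], [498.0, 344.0]]
0 -10 [[286.0, 350.0], [503.0, 351.0]]
0 -19 [[281.0, 357.0], [507.0, 358.0]]
0 -40 [[267.0, 376.0], [520.0, 377.0]]
0.006005024973338594 2.256705374456942 [-1.5989853  -0.3090461   4.25323984] [0.01197451 0.3658824  0.01483262]
```

Emit:
arm_command:
  delta_pos:
    - [0, 0, 0.1]
    - [0, 0, 0.26]
    - [0, 0, 0.4]
    - [0, 0, 0.4]
    - [0, 0, 0.4]
  delta_rot:
    - [0, 0, 0]
    - [0, 0, 0]
    - [0, 0, 0]
    - [0, 0, 0]
    - [0, 0, 0]
  claw: [1, 1, 1, 1, 1]

```text
t: 4.05
eef_pos: [633.0, -265.9, 122.0]
tcp_rot: [3.138, 0.002, 1.51]
ft_force: [-0.4, 0.7, -0.8]
opening: 0.004
grip_force: 0.0
```

```bash
python3 - <<'E'
from h import *
s=state();print(s['eef_pos'],s['opening'],s['grip_force'],s['ft_force'])
cw,w=snap("wrist","w3");cs,sc=snap("scene","s3")
t=np.array(s['eef_pos'])
pw=proj(cw,[t+[0,0,z] for z in (0,35,60)]);ps=proj(cs,[t+[0,0,z] for z in (0,35,60)]);print(pw.round(1).tolist(),ps.round(1).tolist())
u,v=ps[0].astype(int);x0,y0=u-65,v-75
a=cv2.resize(sc[y0:y0+110,x0:x0+130],None,fx=3,fy=3,interpolation=cv2.INTER_CUBIC)
u,v=pw[0].astype(int);x1,y1=u-65,v-55
b=cv2.resize(w[y1:y1+110,x1:x1+130],None,fx=3,fy=3,interpolation=cv2.INTER_CUBIC)
for p in ps: cv2.circle(a,tuple(int(q) for q in (p-[x0,y0])*3),3,(255,0,255),1)
for p in pw: cv2.circle(b,tuple(int(q) for q in (p-[x1,y1])*3),3,(255,0,255),1)
cv2.imwrite("pics/m4.png",np.hstack([a,b])[:,:,::-1])
E
```

```text
[ 633.01372325 -265.91241167  121.96617408] 0.0035644677119886815 0.0 [-0.43032518  0.71092731 -0.81285905]
[[253.7, 217.5], [253.8, 235.2], [253.8, 252.5]] [[222.7, 279.5], [221.6, 271.2], [220.8, 265.0]]
```

View pics/m4.png

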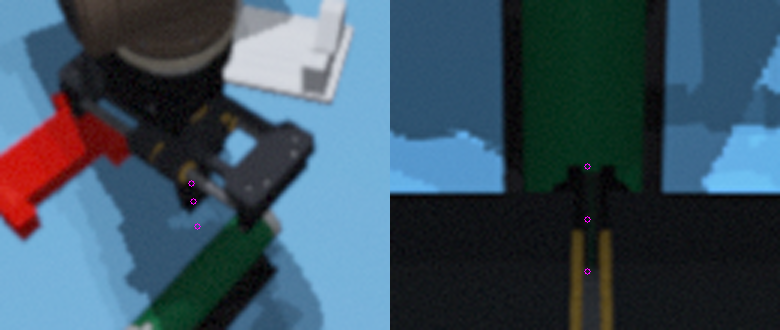

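Emit:
arm_command:
  delta_pos:
    - [0, 0, 0]
    - [0, 0, 0]
    - [0, 0, 0]
    - [0, 0, 0]
    - [0, 0, 0]
  delta_rot:
    - [0, 0, 0]
    - [0, 0, 0]
    - [0, 0, 0]
    - [0, 0, 0]
    - [0, 0, 0]
  claw: [0, 0, 0, 0, 0]

```text
t: 4.57
eef_pos: [632.0, -265.5, 119.5]
tcp_rot: [-3.141, -0.0, 1.51]
ft_force: [0.7, -0.6, 0.6]
opening: 0.3
grip_force: 0.0
```

Emit:
arm_command:
  delta_pos:
    - [0, 0, 0]
    - [0, 0, 0]
    - [0, 0, 0]
    - [0, 0, -0.05]
    - [0, 0, -0.1]
  delta_rot:
    - [0, 0, 0]
    - [0, 0, 0]
    - [0, 0, 0]
    - [0, 0, 0]
    - [0, 0, 0]
  claw: [0, 0, 0, 0, 0]

```text
t: 4.98
eef_pos: [632.3, -265.6, 94.5]
tcp_rot: [3.14, 0.001, 1.51]
ft_force: [-0.5, -0.4, -0.4]
opening: 0.647
grip_force: 0.0
```

Emit:
arm_command:
  delta_pos:
    - [0, 0, -0.1]
    - [0, 0, -0.2]
    - [0, 0, -0.28]
    - [0, 0, -0.34]
    - [0, 0, -0.36]
  delta_rot:
    - [0, 0, 0]
    - [0, 0, 0]
    - [0, 0, 0]
    - [0, 0, 0]
    - [0, 0, 0]
  claw: [0, 0, 0, 0, 0]

```text
t: 5.4
eef_pos: [630.4, -264.7, 0.9]
tcp_rot: [-3.137, -0.002, 1.51]
ft_force: [0.4, 0.5, 0.9]
opening: 0.976
grip_force: 0.0
```

Emit:
arm_command:
  delta_pos:
    - [0, 0, -0.02]
    - [0, 0, -0.04]
    - [0, 0, -0.06]
    - [0, 0, -0.06]
    - [0, 0, -0.06]
  delta_rot:
    - [0, 0, 0]
    - [0, 0, 0]
    - [0, 0, 0]
    - [0, 0, 0]
    - [0, 0, 0]
  claw: [0, 0, 1, 1, 1]

```text
t: 5.82
eef_pos: [632.3, -265.6, -9.7]
tcp_rot: [3.141, 0.0, 1.51]
ft_force: [-0.4, -0.3, -0.6]
opening: 0.842
grip_force: 0.0
```

Emit:
arm_command:
  delta_pos:
    - [0, 0, 0]
    - [0, 0, 0]
    - [0, 0, 0]
    - [0, 0, 0]
    - [0, 0, 0]
  delta_rot:
    - [0, 0, 0]
    - [0, 0, 0]
    - [0, 0, 0]
    - [0, 0, 0]
    - [0, 0, 0]
  claw: [1, 1, 1, 1, 1]

```text
t: 6.23
eef_pos: [632.2, -265.5, -9.9]
tcp_rot: [3.141, 0.0, 1.51]
ft_force: [0.3, 0.4, 0.8]
opening: 0.497
grip_force: 0.0
```

Emit:
arm_command:
  delta_pos:
    - [0, 0, 0]
    - [0, 0, 0]
    - [0, 0, 0]
    - [0, 0, 0]
    - [0, 0, 0]
  delta_rot:
    - [0, 0, 0]
    - [0, 0, 0]
    - [0, 0, 0]
    - [0, 0, 0]
    - [0, 0, 0]
  claw: [1, 1, 1, 1, 1]

```text
t: 6.65
eef_pos: [631.3, -265.4, -10.0]
tcp_rot: [-3.14, -0.0, 1.51]
ft_force: [-4.8, 1.0, 3.9]
opening: 0.416
grip_force: 30.0
```

Emit:
arm_command:
  delta_pos:
    - [0, 0, 0.06]
    - [0, 0, 0.18]
    - [0, 0, 0.34]
    - [0, 0, 0.5]
    - [0, 0, 0.66]
  delta_rot:
    - [0, 0, 0]
    - [0, 0, 0]
    - [0, 0, 0]
    - [0, 0, 0]
    - [0, 0, 0]
  claw: [1, 1, 1, 1, 1]

```text
t: 7.07
eef_pos: [631.7, -265.2, 156.0]
tcp_rot: [-3.141, -0.001, 1.51]
ft_force: [0.6, -0.4, -4.2]
opening: 0.416
grip_force: 30.0
```

Emit:
arm_command:
  delta_pos:
    - [-0.06, 0.06, 0.12]
    - [-0.16, 0.16, 0.24]
    - [-0.27, 0.27, 0.34]
    - [-0.38, 0.38, 0.4]
    - [-0.47, 0.46, 0.42]
  delta_rot:
    - [0, 0, 0]
    - [0, 0, 0]
    - [0, 0, 0]
    - [0, 0, 0]
    - [0, 0, 0]
  claw: [1, 1, 1, 1, 1]

```text
t: 7.48
eef_pos: [513.8, -149.5, 261.5]
tcp_rot: [3.139, 0.0, 1.51]
ft_force: [0.6, 0.7, -3.9]
opening: 0.414
grip_force: 30.0
```

Emit:
arm_command:
  delta_pos:
    - [0, 0, 0]
    - [0, 0, 0]
    - [0, 0, 0]
    - [0, 0, 0]
    - [0, 0, 0]
  delta_rot:
    - [0, 0, 0]
    - [0, 0, 0]
    - [0, 0, 0]
    - [0, 0, 0]
    - [0, 0, 0]
  claw: [1, 1, 1, 1, 1]

```text
t: 7.9
eef_pos: [515.0, -151.1, 259.0]
tcp_rot: [-3.14, -0.0, 1.51]
ft_force: [-0.1, -0.2, -4.0]
opening: 0.415
grip_force: 30.0
```

```bash
python3 - <<'E'
from h import *
s=state();print(s['t'],s['eef_pos'],s['tcp_rot'],s['grip_force'],s['ft_force'])
snap("wrist","w4");np.save("t4.npy",read_camera("top"))
E
```

```text
7.9 [ 515.0269106  -151.08940874  259.04142832] [-3.14044150e+00 -4.15172056e-04  1.50977489e+00] 29.98052626848221 [-0.13617697 -0.22006313 -3.98069356]
```

View pics/w4.png

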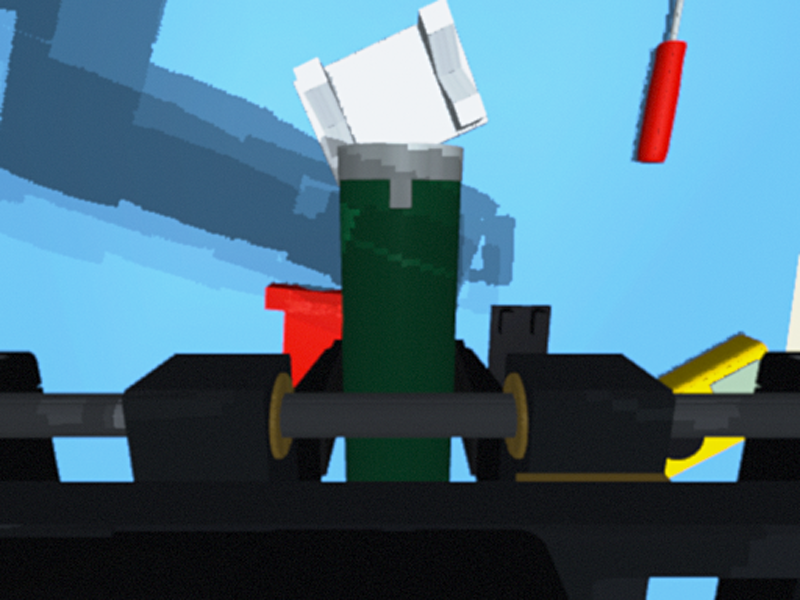

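```bash
cat > fit.py <<'E'
from h import *
from scipy.optimize import minimize
def box(x0,x1,y0,y1,z0,z1): return np.array([[x,y,z] for x in(x0,x1) for y in(y0,y1) for z in(z0,z1)],float)
def blocks(h,w=47): return [box(s*55-11,s*55+11,-w,w,0,h) for s in(-1,1)]
MODEL=dict(cradle=[box(-75,75,-50,50,0,10)]+blocks(50),spacer=blocks(50)+[box(-45,45,-28,28,6,30)],cap=blocks(26)+[box(-45,45,-28,28,3,26)])
def render(cal,parts,p,z0,shape,S=4):
    x,y,a=p;c,s=np.cos(a),np.sin(a);m=np.zeros((shape[0]*S,shape[1]*S),np.uint8)
    for b in parts:
        P=np.c_[x+c*b[:,0]-s*b[:,1],y+s*b[:,0]+c*b[:,1],b[:,2]+z0]
        q=((proj(cal,P)+.5)*S-.5)
        h=cv2.convexHull(q.astype(np.float32))[:,0]
        cv2.fillConvexPoly(m,np.round(h*16).astype(np.int32),255,shift=4)
    return cv2.resize(m,(shape[1],shape[0]),interpolation=cv2.INTER_AREA)/255.
def fit(cal,mask,valid,parts,p0,z0=0):
    sc=np.array([10,10,.1])
    def f(q):
        r=render(cal,parts,np.array(p0)+q*sc,z0,mask.shape);return (np.abs(r-mask)*valid).sum()/((np.maximum(r,mask)*valid).sum()+1)
    best=None
    for d in ([0,0,0],[.5,.5,.5],[-.5,.5,-.5]):
        r=minimize(f,d,method="Nelder-Mead",options=dict(initial_simplex=np.array(d)+np.vstack([np.zeros(3),np.eye(3)]),xatol=.01,fatol=1e-4))
        if best is None or r.fun<best.fun: best=r
    return np.array(p0)+best.x*sc,best.fun
def near(cal,parts,p0,shape,grow=12): # window near expected object
    return cv2.dilate((render(cal,parts,p0,0,shape)>0).astype(np.uint8),np.ones((2*grow+1,)*2)).astype(float)
CM=dict(cradle=lambda r,g,b:(r>.72*b),spacer=lambda r,g,b:(r>1.3*b)&(g>1.1*b)&(r<1.6*g),cap=lambda r,g,b:(r>1.8*g)&(r>1.5*b)&(r>40))
def mask(im,k): r,g,b=[im[:,:,i].astype(float) for i in range(3)];return CM[k](r,g,b).astype(float)
def wcal(f): c=calibration("wrist");c["T"]=np.load(f+"_T.npy");return c
E
python3 - <<'E'
from fit import *
ct=calibration("top");t0=np.load("top0.npy");cw=wcal("w4");w4=np.load("w4.npy")
for k,p0 in dict(cradle=(514,-6,.36),spacer=(414,240,1.57),cap=(428,-237,1.45)).items():
    pt,e=fit(ct,mask(t0,k),near(ct,MODEL[k],p0,t0.shape[:2]),MODEL[k],p0);print(k,"top",pt.round(3),round(e,3))
v=near(cw,MODEL["cradle"],pt*0+(514,-6,.36),(384,512));v[85:,205:305]=0;v[130:]=0
p,e=fit(cw,mask(w4,"cradle"),v,MODEL["cradle"],(514,-6,.36));print("cradle w4",p.round(3),e)
o=lambda u,v:((u+.5)/1.5625-.5,(v+.5)/1.5625-.5)
print("bar end",ray(cw,o(400,143),327.3),ray(cw,o(338,152),307.3),ray(cw,o(463,152),307.3))
c1=wcal("w1");w1=np.load("w1.npy")
print("cap w1",fit(c1,mask(w1,"cap"),near(c1,MODEL["cap"],(428,-237,1.45),(384,512)),MODEL["cap"],(428,-237,1.45)))
E
```

```text
cradle top [ 5.19283e+02 -4.99000e+00  3.37000e-01] 0.029
spacer top [416.036 255.043   1.509] 0.094
cap top [ 424.051 -236.653    1.407] 0.098
cradle w4 [ 5.18136e+02 -5.23500e+00  3.39000e-01] 0.013411110694194697
bar end [521.11372968 -71.66175006 327.3       ] [501.17885342 -71.27821997 307.3       ] [541.37282742 -73.72550078 307.3       ]
cap w1 (array([ 423.01867729, -237.11195484,    1.41212137]), np.float64(0.05293155203325293))
```

Emit:
arm_command:
  delta_pos:
    - [0, 0.06, 0]
    - [0, 0.12, 0]
    - [0.01, 0.18, 0]
    - [0.01, 0.24, 0]
    - [0.01, 0.3, 0]
  delta_rot:
    - [0, 0, -0.05]
    - [0, 0, -0.12]
    - [0, 0, -0.19]
    - [0, 0, -0.27]
    - [0, 0, -0.345]
  claw: [1, 1, 1, 1, 1]

```text
t: 8.42
eef_pos: [517.4, -75.1, 259.5]
tcp_rot: [-3.141, 0.0, 0.962]
ft_force: [0.0, 0.7, -3.5]
opening: 0.418
grip_force: 30.0
```

Emit:
arm_command:
  delta_pos:
    - [0, 0.06, 0]
    - [0, 0.12, 0]
    - [0, 0.18, 0]
    - [0, 0.24, 0]
    - [0.006, 0.288, 0]
  delta_rot:
    - [0, 0, -0.08]
    - [0, 0, -0.16]
    - [0, 0, -0.24]
    - [0, 0, -0.32]
    - [0, 0, -0.385]
  claw: [1, 1, 1, 1, 1]

```text
t: 8.83
eef_pos: [518.7, -2.7, 259.6]
tcp_rot: [-3.141, 0.001, 0.357]
ft_force: [-0.1, -0.6, -3.0]
opening: 0.412
grip_force: 30.0
```

Emit:
arm_command:
  delta_pos:
    - [0, 0, -0.08]
    - [0, 0, -0.24]
    - [0, 0, -0.4]
    - [0, 0, -0.56]
    - [0, 0, -0.72]
  delta_rot:
    - [0, 0, -0.015]
    - [0, 0, -0.015]
    - [0, 0, -0.015]
    - [0, 0, -0.015]
    - [0, 0, -0.015]
  claw: [1, 1, 1, 1, 1]

```text
t: 9.25
eef_pos: [518.8, -3.7, 78.2]
tcp_rot: [3.141, -0.001, 0.34]
ft_force: [1.3, -1.3, -4.1]
opening: 0.414
grip_force: 30.0
```

Emit:
arm_command:
  delta_pos:
    - [0, 0, -0.09]
    - [0, 0, -0.16]
    - [0, 0, -0.22]
    - [0, 0, -0.24]
    - [0, 0, -0.24]
  delta_rot:
    - [0, 0, 0]
    - [0, 0, 0]
    - [0, 0, 0]
    - [0, 0, 0]
    - [0, 0, 0]
  claw: [1, 1, 1, 1, 1]

```text
t: 9.67
eef_pos: [518.3, -3.6, 18.7]
tcp_rot: [-3.141, 0.002, 0.34]
ft_force: [-0.5, 0.6, -3.5]
opening: 0.415
grip_force: 30.0
```

Emit:
arm_command:
  delta_pos:
    - [0, 0, -0.016]
    - [0, 0, -0.032]
    - [0, 0, -0.048]
    - [0, 0, -0.064]
    - [0, 0, -0.064]
  delta_rot:
    - [0, 0, 0]
    - [0, 0, 0]
    - [0, 0, 0]
    - [0, 0, 0]
    - [0, 0, 0]
  claw: [1, 1, 1, 1, 1]

```text
t: 10.08
eef_pos: [519.3, -4.0, 4.2]
tcp_rot: [3.14, -0.001, 0.34]
ft_force: [1.6, -3.5, -1.9]
opening: 0.417
grip_force: 30.0
```

Emit:
arm_command:
  delta_pos:
    - [0, 0, -0.004]
    - [0, 0, -0.006]
    - [0, 0, -0.006]
    - [0, 0, -0.006]
    - [0, 0, -0.006]
  delta_rot:
    - [0, 0, 0]
    - [0, 0, 0]
    - [0, 0, 0]
    - [0, 0, 0]
    - [0, 0, 0]
  claw: [1, 1, 1, 1, 1]

```text
t: 10.5
eef_pos: [519.5, -4.1, 3.9]
tcp_rot: [3.14, -0.002, 0.34]
ft_force: [-2.7, -7.1, 14.4]
opening: 0.416
grip_force: 30.0
```

Emit:
arm_command:
  delta_pos:
    - [0.002, -0.005, 0]
    - [0.002, -0.005, 0]
    - [0.002, -0.005, 0]
    - [0.002, -0.005, 0]
    - [0.002, -0.005, 0]
  delta_rot:
    - [0, 0, 0]
    - [0, 0, 0]
    - [0, 0, 0]
    - [0, 0, 0]
    - [0, 0, 0]
  claw: [1, 1, 0, 0, 0]

```text
t: 10.92
eef_pos: [519.0, -4.6, 2.4]
tcp_rot: [-3.142, 0.0, 0.34]
ft_force: [0.3, -0.4, 0.5]
opening: 0.569
grip_force: 0.0
```

Emit:
arm_command:
  delta_pos:
    - [0, 0, 0]
    - [0, 0, 0]
    - [0, 0, 0.04]
    - [0, 0, 0.14]
    - [0, 0, 0.26]
  delta_rot:
    - [0, 0, 0]
    - [0, 0, 0]
    - [0, 0, 0]
    - [0, 0, 0]
    - [0, 0, 0]
  claw: [0, 0, 0, 0, 0]

```text
t: 11.33
eef_pos: [518.1, -4.6, 67.6]
tcp_rot: [-3.14, 0.003, 0.34]
ft_force: [1.0, 0.0, -1.5]
opening: 0.92
grip_force: 0.0
```

Emit:
arm_command:
  delta_pos:
    - [0, 0, 0.16]
    - [0, 0, 0.32]
    - [0, 0, 0.48]
    - [0, 0, 0.64]
    - [0, 0, 0.72]
  delta_rot:
    - [0, 0, 0]
    - [0, 0, 0]
    - [0, 0, 0]
    - [0, 0, 0]
    - [0, 0, 0]
  claw: [0, 0, 0, 0, 0]

```text
t: 11.75
eef_pos: [519.8, -4.8, 253.1]
tcp_rot: [3.139, -0.005, 0.34]
ft_force: [-0.4, 0.1, -0.5]
opening: 1.001
grip_force: 0.0
```

```bash
cat >> fit.py <<'E'
def cyl(d,L=160,n=12):
    a=np.arange(n)*2*np.pi/n;return [np.array([[x,d/2*np.cos(t),d/2*np.sin(t)] for x in(-L/2,L/2) for t in a])]
MODEL["thick"]=cyl(40);MODEL["thin"]=cyl(28)
E
python3 - <<'E'
from fit import *
s=state();print(s['t'],s['eef_pos'],s['tcp_rot'])
cw,w=snap("wrist","w5")
ax=np.array([np.cos(.339),np.sin(.339),0]);C=np.array([518.4,-5.1,50.3])
P=proj(cw,[C,C+80*ax,C-80*ax]);print(P.round(1).tolist())
g=(w[:,:,1]>1.4*w[:,:,0])&(w[:,:,1]>1.2*w[:,:,2]);ys,xs=np.where(g);
print(len(xs),cv2.minAreaRect(np.c_[xs,ys].astype(np.float32)), (xs.min(),xs.max(),ys.min(),ys.max()))
E
```

```text
11.75 [519.75124351  -4.75221902 253.06236752] [ 3.13877154 -0.00538083  0.34027871]
[[254.8, 174.1], [254.9, 113.8], [254.7, 229.3]]
5916 ((255.5, 196.5), (511.0, 373.0), 0.0) (np.int64(0), np.int64(511), np.int64(10), np.int64(383))
```

```bash
python3 - <<'E'
from fit import *
w=np.load("w5.npy").astype(int);cw=wcal("w5")
g=(w[:,:,1]>1.4*w[:,:,0])&(w[:,:,1]>1.2*w[:,:,2]);g[:,:225]=0;g[:,285:]=0
rows=[(v,*np.where(g[v])[0][[0,-1]]) for v in range(90,225) if g[v].sum()>12]
for r in rows[::8]+[rows[-1]]: print(*r,end=' | ')
ax=np.array([np.cos(.339),np.sin(.339),0]);n=np.array([-ax[1],ax[0],0]);C=np.array([518.4,-5.1,50.3])
for d in (-40,0,40,66): print(d,proj(cw,[C+d*ax+20*n,C+d*ax-20*n]).round(1).tolist())
print(w[95:135,254].tolist())
E
```

```text
122 241 268 | 130 241 268 | 138 241 268 | 146 241 268 | 154 241 268 | 162 241 268 | 170 241 268 | 178 242 268 | 186 241 268 | 194 242 268 | 202 241 268 | 210 242 268 | 218 242 267 | 224 243 266 | -40 [[240.5, 202.3], [269.0, 202.3]]
0 [[240.2, 174.1], [269.3, 174.1]]
40 [[239.9, 144.6], [269.7, 144.7]]
66 [[239.7, 124.7], [270.0, 124.8]]
[[94, 160, 195], [96, 160, 194], [96, 159, 195], [97, 161, 196], [98, 162, 196], [94, 158, 194], [94, 159, 194], [94, 159, 193], [97, 160, 196], [97, 159, 195], [97, 161, 197], [95, 160, 195], [97, 159, 195], [97, 160, 196], [96, 160, 196], [95, 160, 198], [87, 146, 180], [97, 122, 141], [148, 157, 161], [147, 157, 159], [108, 115, 119], [96, 103, 106], [96, 102, 105], [96, 104, 107], [97, 102, 105], [98, 104, 107], [89, 97, 98], [88, 95, 98], [83, 91, 94], [78, 86, 87], [79, 87, 88], [77, 84, 85], [60, 72, 68], [24, 54, 40], [7, 49, 28], [9, 50, 31], [11, 48, 30], [10, 50, 30], [12, 49, 33], [6, 48, 30]]
```

Emit:
arm_command:
  delta_pos:
    - [-0.04, 0.1, 0]
    - [-0.08, 0.2, 0]
    - [-0.12, 0.3, 0]
    - [-0.16, 0.41, 0]
    - [-0.2, 0.52, 0]
  delta_rot:
    - [0, 0, 0.07]
    - [0, 0, 0.14]
    - [0, 0, 0.22]
    - [0, 0, 0.3]
    - [0, 0, 0.37]
  claw: [0, 0, 0, 0, 0]

```text
t: 12.22
eef_pos: [468.1, 126.2, 247.8]
tcp_rot: [3.141, -0.0, 0.927]
ft_force: [1.0, -0.4, -0.2]
opening: 1.001
grip_force: 0.0
```

Emit:
arm_command:
  delta_pos:
    - [-0.04, 0.1, 0]
    - [-0.08, 0.2, 0]
    - [-0.12, 0.3, 0]
    - [-0.16, 0.41, 0]
    - [-0.21, 0.52, 0]
  delta_rot:
    - [0, 0, 0.07]
    - [0, 0, 0.14]
    - [0, 0, 0.22]
    - [0, 0, 0.3]
    - [0, 0, 0.374]
  claw: [0, 0, 0, 0, 0]

```text
t: 12.63
eef_pos: [415.8, 256.3, 247.8]
tcp_rot: [3.141, -0.0, 1.515]
ft_force: [0.3, 0.2, -0.6]
opening: 0.998
grip_force: 0.0
```

Emit:
arm_command:
  delta_pos:
    - [0, 0, 0]
    - [0, 0, 0]
    - [0, 0, 0]
    - [0, 0, 0]
    - [0, 0, 0]
  delta_rot:
    - [0, 0, 0]
    - [0, 0, 0]
    - [0, 0, 0]
    - [0, 0, 0]
    - [0, 0, 0]
  claw: [0, 0, 0, 0, 0]

```text
t: 13.05
eef_pos: [417.0, 254.4, 247.5]
tcp_rot: [3.142, 0.0, 1.507]
ft_force: [-0.7, 0.3, -0.7]
opening: 1.0
grip_force: 0.0
```

```bash
python3 - <<'E'
from fit import *
s=state();print(s['t'],s['eef_pos'],s['tcp_rot'])
cw,w=snap("wrist","w6");m=mask(w,"spacer");ys,xs=np.where(m>0);print(len(xs),xs.min(),xs.max(),ys.min(),ys.max())
v=near(cw,MODEL["spacer"],(416,255,1.509),(384,512),25);v[215:]=0
p,e=fit(cw,m,v,MODEL["spacer"],(416,255,1.509));print(p.round(3),e)
E
```

```text
13.05 [416.96455429 254.41388658 247.51111681] [3.14152435e+00 1.20763244e-04 1.50665990e+00]
9329 0 511 2 383
[414.669 254.799   1.514] 0.02426076339119817
```

Emit:
arm_command:
  delta_pos:
    - [-0.01, -0.002, -0.16]
    - [-0.01, -0.002, -0.32]
    - [-0.01, -0.002, -0.48]
    - [-0.01, -0.002, -0.64]
    - [-0.01, -0.002, -0.8]
  delta_rot:
    - [0, 0, 0.004]
    - [0, 0, 0.004]
    - [0, 0, 0.004]
    - [0, 0, 0.004]
    - [0, 0, 0.004]
  claw: [0, 0, 0, 0, 0]

```text
t: 13.52
eef_pos: [414.4, 254.1, 46.1]
tcp_rot: [3.14, -0.0, 1.514]
ft_force: [1.0, 0.2, 0.2]
opening: 0.997
grip_force: 0.0
```

Emit:
arm_command:
  delta_pos:
    - [0, 0, -0.1]
    - [0, 0, -0.18]
    - [0, 0, -0.24]
    - [0, 0, -0.28]
    - [0, 0, -0.294]
  delta_rot:
    - [0, 0, 0]
    - [0, 0, 0]
    - [0, 0, 0]
    - [0, 0, 0]
    - [0, 0, 0]
  claw: [0, 0, 0, 1, 1]

```text
t: 13.93
eef_pos: [413.9, 254.1, -27.3]
tcp_rot: [-3.14, 0.001, 1.514]
ft_force: [1.0, -0.1, -0.3]
opening: 0.911
grip_force: 0.0
```

Emit:
arm_command:
  delta_pos:
    - [0, 0, 0]
    - [0, 0, 0]
    - [0, 0, 0]
    - [0, 0, 0]
    - [0, 0, 0]
  delta_rot:
    - [0, 0, 0]
    - [0, 0, 0]
    - [0, 0, 0]
    - [0, 0, 0]
    - [0, 0, 0]
  claw: [1, 1, 1, 1, 1]

```text
t: 14.35
eef_pos: [414.4, 254.9, -25.3]
tcp_rot: [3.14, -0.001, 1.515]
ft_force: [-0.0, -0.4, 5.4]
opening: 0.587
grip_force: 30.0
```

Emit:
arm_command:
  delta_pos:
    - [0, 0, 0]
    - [0, 0, 0]
    - [0, 0, 0]
    - [0, 0, 0]
    - [0, 0, 0]
  delta_rot:
    - [0, 0, 0]
    - [0, 0, 0]
    - [0, 0, 0]
    - [0, 0, 0]
    - [0, 0, 0]
  claw: [1, 1, 1, 1, 1]

```text
t: 14.77
eef_pos: [414.4, 254.9, -25.3]
tcp_rot: [3.141, -0.001, 1.515]
ft_force: [-0.9, -1.0, 7.3]
opening: 0.589
grip_force: 30.0
```

Emit:
arm_command:
  delta_pos:
    - [0, 0, 0.05]
    - [0, 0, 0.15]
    - [0, 0, 0.3]
    - [0, 0, 0.45]
    - [0, 0, 0.6]
  delta_rot:
    - [0, 0, 0]
    - [0, 0, 0]
    - [0, 0, 0]
    - [0, 0, 0]
    - [0, 0, 0]
  claw: [1, 1, 1, 1, 1]

```text
t: 15.18
eef_pos: [413.5, 254.5, 125.7]
tcp_rot: [-3.141, 0.0, 1.515]
ft_force: [0.8, 0.8, -2.3]
opening: 0.588
grip_force: 30.0
```

Emit:
arm_command:
  delta_pos:
    - [0, 0, 0]
    - [0, 0, 0]
    - [0, 0, 0]
    - [0, 0, 0]
    - [0, 0, 0]
  delta_rot:
    - [0, 0, 0]
    - [0, 0, 0]
    - [0, 0, 0]
    - [0, 0, 0]
    - [0, 0, 0]
  claw: [1, 1, 1, 1, 1]

```text
t: 15.6
eef_pos: [413.5, 254.4, 122.5]
tcp_rot: [-3.139, 0.001, 1.515]
ft_force: [-0.1, -0.3, -2.2]
opening: 0.589
grip_force: 30.0
```

```bash
python3 - <<'E'
from fit import *
s=state();print(s['t'],s['eef_pos'],s['tcp_rot'],s['ft_force'])
cw,w=snap("wrist","w7");m=mask(w,"spacer");p0=(414.5,254.8,1.514)
r=render(cw,MODEL["spacer"],p0,150,(384,512));ys,xs=np.where(r>0);print("model",xs.min(),xs.max(),ys.min(),ys.max())
for v in range(80,240,15):
    q=np.where(m[v,100:420])[0]+100;print(v,(q[0],q[-1],len(q)) if len(q) else None,end=' ')
V=np.zeros((384,512));V[60:200,100:420]=1
for z0 in (146,150,154): print(z0,fit(cw,m,V,MODEL["spacer"],p0,z0))
E
```

```text
15.6 [413.45372545 254.42848286 122.51607338] [-3.13917977e+00  1.29352024e-03  1.51503753e+00] [-0.12853942 -0.31202723 -2.16917775]
model 143 368 122 383
80 None 95 None 110 None 125 (np.int64(145), np.int64(364), 220) 140 (np.int64(146), np.int64(363), 218) 155 (np.int64(147), np.int64(362), 216) 170 (np.int64(149), np.int64(415), 214) 185 (np.int64(201), np.int64(418), 110) 200 (np.int64(201), np.int64(308), 108) 215 (np.int64(202), np.int64(307), 106) 230 (np.int64(201), np.int64(319), 109) 146 (array([414.19163097, 253.67341338,   1.51500065]), np.float64(0.018649262137143578))
150 (array([414.30624598, 253.81147148,   1.51461364]), np.float64(0.030524573080168968))
154 (array([414.00132124, 253.83780295,   1.51527895]), np.float64(0.07039482181992088))
```

Emit:
arm_command:
  delta_pos:
    - [0.03, -0.07, 0]
    - [0.07, -0.18, 0]
    - [0.11, -0.29, 0]
    - [0.16, -0.4, 0]
    - [0.21, -0.51, 0]
  delta_rot:
    - [0, 0, -0.05]
    - [0, 0, -0.12]
    - [0, 0, -0.2]
    - [0, 0, -0.28]
    - [0, 0, -0.35]
  claw: [1, 1, 1, 1, 1]

```text
t: 16.07
eef_pos: [466.6, 126.0, 123.1]
tcp_rot: [-3.141, 0.001, 0.959]
ft_force: [1.5, -0.4, -1.9]
opening: 0.588
grip_force: 30.0
```

Emit:
arm_command:
  delta_pos:
    - [0.05, -0.11, 0]
    - [0.09, -0.22, 0]
    - [0.13, -0.33, 0]
    - [0.18, -0.44, 0]
    - [0.211, -0.527, 0]
  delta_rot:
    - [0, 0, -0.08]
    - [0, 0, -0.16]
    - [0, 0, -0.24]
    - [0, 0, -0.32]
    - [0, 0, -0.39]
  claw: [1, 1, 1, 1, 1]

```text
t: 16.48
eef_pos: [519.9, -6.5, 123.0]
tcp_rot: [-3.141, 0.001, 0.346]
ft_force: [0.2, 0.2, -2.4]
opening: 0.586
grip_force: 30.0
```

Emit:
arm_command:
  delta_pos:
    - [0, 0, -0.03]
    - [0, 0, -0.12]
    - [0, 0, -0.22]
    - [0, 0, -0.26]
    - [0, 0, -0.26]
  delta_rot:
    - [0, 0, -0.008]
    - [0, 0, -0.008]
    - [0, 0, -0.008]
    - [0, 0, -0.008]
    - [0, 0, -0.008]
  claw: [1, 1, 1, 1, 1]

```text
t: 16.9
eef_pos: [517.7, -4.0, 56.4]
tcp_rot: [-3.139, 0.005, 0.341]
ft_force: [-0.4, 1.4, -2.6]
opening: 0.584
grip_force: 30.0
```

Emit:
arm_command:
  delta_pos:
    - [0, 0, -0.03]
    - [0, 0, -0.06]
    - [0, 0, -0.09]
    - [0, 0, -0.1]
    - [0, 0, -0.1]
  delta_rot:
    - [0, 0, 0]
    - [0, 0, 0]
    - [0, 0, 0]
    - [0, 0, 0]
    - [0, 0, 0]
  claw: [1, 1, 1, 1, 1]

```text
t: 17.32
eef_pos: [519.2, -4.4, 33.5]
tcp_rot: [-3.141, 0.001, 0.34]
ft_force: [-0.7, 0.1, -2.6]
opening: 0.586
grip_force: 30.0
```

Emit:
arm_command:
  delta_pos:
    - [0, 0, -0.012]
    - [0, 0, -0.024]
    - [0, 0, -0.034]
    - [0, 0, -0.036]
    - [0, 0, -0.036]
  delta_rot:
    - [0, 0, 0]
    - [0, 0, 0]
    - [0, 0, 0]
    - [0, 0, 0]
    - [0, 0, 0]
  claw: [1, 1, 1, 1, 1]

```text
t: 17.73
eef_pos: [519.3, -4.5, 24.9]
tcp_rot: [3.142, 0.0, 0.34]
ft_force: [0.0, 0.5, -2.4]
opening: 0.585
grip_force: 30.0
```

Emit:
arm_command:
  delta_pos:
    - [0, 0, -0.003]
    - [0, 0, -0.006]
    - [0, 0, -0.006]
    - [0, 0, -0.006]
    - [0, 0, -0.006]
  delta_rot:
    - [0, 0, 0]
    - [0, 0, 0]
    - [0, 0, 0]
    - [0, 0, 0]
    - [0, 0, 0]
  claw: [1, 1, 1, 1, 1]

```text
t: 18.15
eef_pos: [519.5, -4.5, 24.7]
tcp_rot: [3.141, -0.001, 0.34]
ft_force: [-4.1, 0.5, 15.3]
opening: 0.585
grip_force: 30.0
```

Emit:
arm_command:
  delta_pos:
    - [0, 0, 0.002]
    - [0, 0, 0.002]
    - [0, 0, 0.002]
    - [0, 0, 0.002]
    - [0, 0, 0.002]
  delta_rot:
    - [0, 0, 0]
    - [0, 0, 0]
    - [0, 0, 0]
    - [0, 0, 0]
    - [0, 0, 0]
  claw: [1, 0, 0, 0, 0]

```text
t: 18.57
eef_pos: [519.4, -4.6, 23.9]
tcp_rot: [3.141, -0.0, 0.34]
ft_force: [-1.5, -0.1, -1.0]
opening: 0.81
grip_force: 0.0
```

Emit:
arm_command:
  delta_pos:
    - [0, 0, 0]
    - [0, 0, 0]
    - [0, 0, 0.04]
    - [0, 0, 0.14]
    - [0, 0, 0.3]
  delta_rot:
    - [0, 0, 0]
    - [0, 0, 0]
    - [0, 0, 0]
    - [0, 0, 0]
    - [0, 0, 0]
  claw: [0, 0, 0, 0, 0]

```text
t: 18.98
eef_pos: [517.7, -4.3, 98.0]
tcp_rot: [-3.139, 0.005, 0.34]
ft_force: [0.2, -0.1, 0.1]
opening: 0.997
grip_force: 0.0
```

Emit:
arm_command:
  delta_pos:
    - [0, 0, 0.16]
    - [0, 0, 0.32]
    - [0, 0, 0.48]
    - [0, 0, 0.6]
    - [0, 0, 0.6]
  delta_rot:
    - [0, 0, 0]
    - [0, 0, 0]
    - [0, 0, 0]
    - [0, 0, 0]
    - [0, 0, 0]
  claw: [0, 0, 0, 0, 0]

```text
t: 19.4
eef_pos: [521.2, -4.7, 255.8]
tcp_rot: [3.137, -0.009, 0.34]
ft_force: [0.3, -0.5, -0.2]
opening: 1.002
grip_force: 0.0
```

```bash
python3 - <<'E'
from fit import *
s=state();print(s['t'],s['eef_pos'],s['tcp_rot'])
cw,w=snap("wrist","w8");m=mask(w,"spacer");p0=(518.4,-5.1,.339)
V=near(cw,MODEL["spacer"],p0,(384,512),30);V[205:]=0
for z0 in (46,50,54): print(z0,fit(cw,m,V,MODEL["spacer"],p0,z0))
t=np.load("top0.npy");ct=calibration("top");r,g,b=[t[:,:,i].astype(float) for i in range(3)]
P0=(603,275,1.41)
mm=((r>1.6*g)&(r>1.5*b)).astype(float)  # brown only (no ferrules): length 160-ferrules
ys,xs=np.where(mm[:, :256]>0);k=(abs(xs-191)<25)&(abs(ys-182)<15);print(cv2.minAreaRect(np.c_[xs[k],ys[k]].astype(np.float32)))
q=[(30,99),(187,124)];E=[ray(ct,((u+.5)/4+164.5,(v+.5)/4+154.5),34)[:2] for u,v in q];print(E,np.linalg.norm(E[0]-E[1]),(E[0]+E[1])/2,np.arctan2(*(E[0]-E[1])[::-1]))
E
```

```text
19.4 [521.21356447  -4.6715685  255.78642651] [ 3.13693816 -0.00898741  0.3402595 ]
46 (array([ 5.18949051e+02, -3.65860094e+00,  3.37081944e-01]), np.float64(0.018343608903005706))
50 (array([ 5.18941657e+02, -3.60491365e+00,  3.37287007e-01]), np.float64(0.01787475414376531))
54 (array([ 5.19062020e+02, -3.56762248e+00,  3.40293767e-01]), np.float64(0.023172151095122207))
((190.8188934326172, 184.46604919433594), (36.30484390258789, 13.145915985107422), 10.619654655456543)
[array([614.79125441, 345.46329906]), array([590.5723456 , 199.77562993])] 147.68700850193343 [602.68180001 272.6194645 ] 1.4060642112308108
```

Emit:
arm_command:
  delta_pos:
    - [0.03, 0.1, 0]
    - [0.07, 0.22, 0]
    - [0.1, 0.34, 0]
    - [0.13, 0.45, 0]
    - [0.17, 0.56, 0]
  delta_rot:
    - [0, 0, 0.07]
    - [0, 0, 0.14]
    - [0, 0, 0.21]
    - [0, 0, 0.28]
    - [0, 0, 0.35]
  claw: [0, 0, 0, 0, 0]

```text
t: 19.87
eef_pos: [561.2, 136.8, 248.1]
tcp_rot: [-3.14, 0.001, 0.895]
ft_force: [-0.2, -0.0, 0.5]
opening: 0.996
grip_force: 0.0
```

Emit:
arm_command:
  delta_pos:
    - [0.03, 0.12, 0]
    - [0.07, 0.23, 0]
    - [0.1, 0.34, 0]
    - [0.13, 0.45, 0]
    - [0.16, 0.55, 0]
  delta_rot:
    - [0, 0, 0.07]
    - [0, 0, 0.14]
    - [0, 0, 0.21]
    - [0, 0, 0.28]
    - [0, 0, 0.33]
  claw: [0, 0, 0, 0, 0]

```text
t: 20.28
eef_pos: [601.4, 274.5, 247.7]
tcp_rot: [-3.14, 0.001, 1.415]
ft_force: [0.0, -0.4, 0.3]
opening: 0.999
grip_force: 0.0
```

Emit:
arm_command:
  delta_pos:
    - [0, 0, 0]
    - [0, 0, 0]
    - [0, 0, 0]
    - [0, 0, 0]
    - [0, 0, 0]
  delta_rot:
    - [0, 0, 0]
    - [0, 0, 0]
    - [0, 0, 0]
    - [0, 0, 0]
    - [0, 0, 0]
  claw: [0, 0, 0, 0, 0]

```text
t: 20.7
eef_pos: [601.8, 272.0, 249.0]
tcp_rot: [-3.142, 0.0, 1.407]
ft_force: [-0.5, 0.5, 0.8]
opening: 0.998
grip_force: 0.0
```

```bash
python3 - <<'E'
from fit import *
s=state();print(s['t'],s['eef_pos'],s['tcp_rot'])
cw,w=snap("wrist","w9");f=w.astype(float);r,g,b=f[...,0],f[...,1],f[...,2]
br=((r>1.6*g)&(r>1.5*b)&(r>35)); pu=proj(cw,[[603,273,30]])[0];print(pu)
n,l,st,c=cv2.connectedComponentsWithStats(br.astype(np.uint8))
for i in np.argsort(-st[1:,4])[:3]+1: print(st[i],c[i])
# fit brown body: cylinder with free length via trial; ferrules grey
p0=np.array([603,273,1.406])
i=min(range(1,n),key=lambda i:np.hypot(*(c[i]-pu))-(st[i,4]>300)*1e3)
m=(l==i).astype(float)
V=cv2.dilate(m,np.ones((31,31)));
for L in (124,128,132,136,140): print(L,fit(cw,m,V,cyl(28,L),p0,29.8))
E
```

```text
20.7 [601.75701506 271.9592299  249.04853066] [-3.14152499e+00  1.86155440e-04  1.40651470e+00]
[255.003288   169.79018014]
[ 244  120   21   99 1835] [254.3106267  167.81035422]
[155  35  28  34 185] [174.50810811  57.3027027 ]
124 (array([602.37134816, 274.45569894,   1.40011677]), np.float64(0.10284511749778211))
128 (array([602.64913403, 276.08453988,   1.39930052]), np.float64(0.09052539154227841))
132 (array([602.54297175, 275.93736003,   1.39906066]), np.float64(0.07913859992099107))
136 (array([602.30146429, 274.2972314 ,   1.40521721]), np.float64(0.07500274453836865))
140 (array([602.08294191, 272.67289065,   1.40072692]), np.float64(0.08562499877468521))
```

Emit:
arm_command:
  delta_pos:
    - [0.002, 0.005, -0.16]
    - [0.002, 0.005, -0.32]
    - [0.002, 0.005, -0.48]
    - [0.002, 0.005, -0.64]
    - [0.002, 0.005, -0.8]
  delta_rot:
    - [0, 0, -0.003]
    - [0, 0, -0.003]
    - [0, 0, -0.003]
    - [0, 0, -0.003]
    - [0, 0, -0.003]
  claw: [0, 0, 0, 0, 0]

```text
t: 21.17
eef_pos: [602.3, 273.6, 47.8]
tcp_rot: [3.141, -0.0, 1.402]
ft_force: [-0.3, 0.9, -0.4]
opening: 0.999
grip_force: 0.0
```

Emit:
arm_command:
  delta_pos:
    - [0, 0, -0.1]
    - [0, 0, -0.18]
    - [0, 0, -0.24]
    - [0, 0, -0.268]
    - [0, 0, -0.268]
  delta_rot:
    - [0, 0, 0]
    - [0, 0, 0]
    - [0, 0, 0]
    - [0, 0, 0]
    - [0, 0, 0]
  claw: [0, 0, 1, 1, 1]

```text
t: 21.58
eef_pos: [601.8, 273.6, -19.3]
tcp_rot: [-3.14, 0.001, 1.403]
ft_force: [0.9, -1.0, 0.1]
opening: 0.843
grip_force: 0.0
```

Emit:
arm_command:
  delta_pos:
    - [0, 0, 0]
    - [0, 0, 0]
    - [0, 0, 0]
    - [0, 0, 0]
    - [0, 0, 0]
  delta_rot:
    - [0, 0, 0]
    - [0, 0, 0]
    - [0, 0, 0]
    - [0, 0, 0]
    - [0, 0, 0]
  claw: [1, 1, 1, 1, 1]

```text
t: 22.0
eef_pos: [602.7, 274.4, -17.3]
tcp_rot: [3.141, -0.001, 1.404]
ft_force: [0.9, 0.8, 0.3]
opening: 0.494
grip_force: 0.0
```

Emit:
arm_command:
  delta_pos:
    - [0, 0, 0]
    - [0, 0, 0]
    - [0, 0, 0]
    - [0, 0, 0]
    - [0, 0, 0]
  delta_rot:
    - [0, 0, 0]
    - [0, 0, 0]
    - [0, 0, 0]
    - [0, 0, 0]
    - [0, 0, 0]
  claw: [1, 1, 1, 1, 1]

```text
t: 22.42
eef_pos: [602.0, 274.3, -18.0]
tcp_rot: [-3.141, 0.0, 1.404]
ft_force: [-2.0, 1.7, 3.0]
opening: 0.293
grip_force: 30.0
```

Emit:
arm_command:
  delta_pos:
    - [0, 0, 0.05]
    - [0, 0, 0.15]
    - [0, 0, 0.3]
    - [0, 0, 0.45]
    - [0, 0, 0.6]
  delta_rot:
    - [0, 0, 0]
    - [0, 0, 0]
    - [0, 0, 0]
    - [0, 0, 0]
    - [0, 0, 0]
  claw: [1, 1, 1, 1, 1]

```text
t: 22.83
eef_pos: [602.2, 274.0, 134.3]
tcp_rot: [3.141, 0.0, 1.403]
ft_force: [1.1, 0.9, -1.5]
opening: 0.283
grip_force: 30.0
```

Emit:
arm_command:
  delta_pos:
    - [0, 0, 0]
    - [0, 0, 0]
    - [0, 0, 0]
    - [0, 0, 0]
    - [0, 0, 0]
  delta_rot:
    - [0, 0, 0]
    - [0, 0, 0]
    - [0, 0, 0]
    - [0, 0, 0]
    - [0, 0, 0]
  claw: [1, 1, 1, 1, 1]

```text
t: 23.25
eef_pos: [601.7, 274.0, 130.4]
tcp_rot: [-3.139, 0.001, 1.403]
ft_force: [0.1, 0.4, -2.2]
opening: 0.288
grip_force: 30.0
```

```bash
python3 - <<'E'
from fit import *
s=state();print(s['t'],s['eef_pos'],s['tcp_rot'],s['ft_force'])
cw,w=snap("wrist","w10")
h=1.402;ax=np.array([np.cos(h),np.sin(h),0]);n=np.array([-ax[1],ax[0],0]);C=np.array([602.35,274.25,132+47.8])
print(proj(cw,[C+80*ax,C+80*ax+[0,0,14],C+80*ax+14*n,C+80*ax-14*n,C+40*ax+14*n,C+40*ax-14*n]).round(1).tolist())
print(w[70:125,254].tolist())
for v in (100,110,120,130,150,170):
    f=w[v].astype(int);q=np.where((f[:,0]>.8*f[:,2])&(abs(np.arange(512)-254)<60))[0];print(v,q[[0,-1]] if len(q) else None)
E
```

```text
23.25 [601.73897064 273.97994009 130.37514423] [-3.13933780e+00  1.29039753e-03  1.40347992e+00] [ 0.12759181  0.35081096 -2.21670053]
[[254.7, 93.9], [254.6, 91.1], [226.6, 93.9], [282.8, 94.0], [228.1, 173.3], [281.0, 173.4]]
[[121, 204, 236], [125, 206, 238], [125, 206, 237], [124, 205, 237], [124, 205, 237], [124, 205, 237], [125, 206, 237], [124, 205, 237], [125, 205, 237], [127, 206, 237], [125, 205, 236], [125, 206, 237], [125, 206, 237], [127, 205, 237], [124, 204, 236], [126, 205, 237], [126, 205, 237], [125, 205, 237], [124, 204, 236], [125, 205, 237], [126, 205, 236], [128, 206, 237], [125, 205, 237], [126, 205, 237], [143, 207, 235], [186, 216, 227], [204, 220, 223], [207, 220, 223], [205, 220, 223], [207, 221, 225], [207, 222, 227], [185, 198, 204], [122, 132, 136], [98, 105, 108], [99, 108, 111], [100, 109, 111], [100, 109, 110], [101, 110, 113], [102, 109, 113], [101, 108, 112], [101, 109, 113], [101, 109, 113], [100, 107, 112], [101, 110, 112], [100, 109, 112], [101, 110, 113], [100, 108, 111], [101, 110, 112], [101, 109, 113], [101, 109, 114], [99, 108, 111], [103, 110, 115], [100, 109, 113], [101, 110, 112], [102, 109, 112]]
100 [227 280]
110 [227 280]
120 [227 281]
130 [228 281]
150 [228 281]
170 [228 280]
```

Emit:
arm_command:
  delta_pos:
    - [-0.02, -0.08, 0]
    - [-0.05, -0.18, 0]
    - [-0.09, -0.3, 0]
    - [-0.13, -0.42, 0]
    - [-0.17, -0.55, 0]
  delta_rot:
    - [0, 0, -0.05]
    - [0, 0, -0.12]
    - [0, 0, -0.19]
    - [0, 0, -0.26]
    - [0, 0, -0.33]
  claw: [1, 1, 1, 1, 1]

```text
t: 23.72
eef_pos: [558.9, 135.8, 131.1]
tcp_rot: [-3.141, 0.001, 0.88]
ft_force: [0.6, -0.9, -1.4]
opening: 0.291
grip_force: 30.0
```

Emit:
arm_command:
  delta_pos:
    - [-0.03, -0.12, 0]
    - [-0.07, -0.24, 0]
    - [-0.1, -0.35, 0]
    - [-0.13, -0.46, 0]
    - [-0.16, -0.56, 0]
  delta_rot:
    - [0, 0, -0.07]
    - [0, 0, -0.14]
    - [0, 0, -0.21]
    - [0, 0, -0.28]
    - [0, 0, -0.348]
  claw: [1, 1, 1, 1, 1]

```text
t: 24.13
eef_pos: [519.1, -4.7, 131.4]
tcp_rot: [-3.141, 0.001, 0.333]
ft_force: [0.5, 0.9, -2.1]
opening: 0.29
grip_force: 30.0
```

Emit:
arm_command:
  delta_pos:
    - [0, 0, -0.03]
    - [0, 0, -0.1]
    - [0, 0, -0.17]
    - [0, 0, -0.22]
    - [0, 0, -0.24]
  delta_rot:
    - [0, 0, 0]
    - [0, 0, 0]
    - [0, 0, 0]
    - [0, 0, 0]
    - [0, 0, 0]
  claw: [1, 1, 1, 1, 1]

```text
t: 24.55
eef_pos: [518.9, -2.9, 69.8]
tcp_rot: [-3.14, 0.003, 0.339]
ft_force: [-0.9, -0.0, -2.8]
opening: 0.285
grip_force: 30.0
```

Emit:
arm_command:
  delta_pos:
    - [0, 0, -0.02]
    - [0, 0, -0.04]
    - [0, 0, -0.06]
    - [0, 0, -0.072]
    - [0, 0, -0.072]
  delta_rot:
    - [0, 0, 0]
    - [0, 0, 0]
    - [0, 0, 0]
    - [0, 0, 0]
    - [0, 0, 0]
  claw: [1, 1, 1, 1, 1]

```text
t: 24.97
eef_pos: [519.9, -3.2, 53.7]
tcp_rot: [3.141, -0.0, 0.339]
ft_force: [0.4, 0.2, -1.4]
opening: 0.289
grip_force: 30.0
```

Emit:
arm_command:
  delta_pos:
    - [0, 0, -0.003]
    - [0, 0, -0.006]
    - [0, 0, -0.008]
    - [0, 0, -0.008]
    - [0, 0, -0.008]
  delta_rot:
    - [0, 0, 0]
    - [0, 0, 0]
    - [0, 0, 0]
    - [0, 0, 0]
    - [0, 0, 0]
  claw: [1, 1, 1, 1, 1]

```text
t: 25.38
eef_pos: [520.4, -3.6, 52.8]
tcp_rot: [3.141, -0.001, 0.339]
ft_force: [-1.6, -2.4, 6.9]
opening: 0.287
grip_force: 30.0
```

Contact at the expected height; releasing and checking.

Emit:
arm_command:
  delta_pos:
    - [0, 0, 0]
    - [0, 0, 0]
    - [0, 0, 0]
    - [0, 0, 0]
    - [0, 0, 0]
  delta_rot:
    - [0, 0, 0]
    - [0, 0, 0]
    - [0, 0, 0]
    - [0, 0, 0]
    - [0, 0, 0]
  claw: [1, 0, 0, 0, 0]

```text
t: 25.8
eef_pos: [519.8, -3.2, 51.9]
tcp_rot: [3.142, 0.0, 0.339]
ft_force: [0.4, -0.3, -0.6]
opening: 0.516
grip_force: 0.0
```

Emit:
arm_command:
  delta_pos:
    - [0, 0, 0]
    - [0, 0, 0]
    - [0, 0, 0.04]
    - [0, 0, 0.14]
    - [0, 0, 0.3]
  delta_rot:
    - [0, 0, 0]
    - [0, 0, 0]
    - [0, 0, 0]
    - [0, 0, 0]
    - [0, 0, 0]
  claw: [0, 0, 0, 0, 0]

```text
t: 26.22
eef_pos: [518.2, -3.1, 126.0]
tcp_rot: [-3.139, 0.005, 0.338]
ft_force: [-0.3, -0.0, -0.1]
opening: 0.865
grip_force: 0.0
```

Emit:
arm_command:
  delta_pos:
    - [0, 0, 0.16]
    - [0, 0, 0.32]
    - [0, 0, 0.48]
    - [0, 0, 0.48]
    - [0, 0, 0.48]
  delta_rot:
    - [0, 0, 0]
    - [0, 0, 0]
    - [0, 0, 0]
    - [0, 0, 0]
    - [0, 0, 0]
  claw: [0, 0, 0, 0, 0]

```text
t: 26.63
eef_pos: [520.4, -3.3, 249.5]
tcp_rot: [3.139, -0.004, 0.339]
ft_force: [-0.6, -0.2, -1.3]
opening: 0.996
grip_force: 0.0
```

```bash
python3 - <<'E'
from fit import *
s=state();print(s['t'],s['eef_pos'],s['tcp_rot'])
cw,w=snap("wrist","w11");m=mask(w,"spacer")
h=.337;ax=np.array([np.cos(h),np.sin(h),0]);n=np.array([-ax[1],ax[0],0]);C=np.array([518.9,-3.6,99.8])
print(proj(cw,[C+80*ax,C+80*ax+[0,0,14]]).round(1).tolist())
for d in (0,40): print(proj(cw,[C+d*ax+14*n,C+d*ax-14*n]).round(1).tolist())
print(w[60:110,254].tolist())
f=w.astype(int);br=(f[...,0]>1.8*f[...,1])&(f[...,0]>35)&(abs(np.arange(512)-254)<60)
for v in range(90,215,15): q=np.where(br[v])[0];print(v,q[[0,-1]] if len(q) else None,end=' ')
E
```

```text
26.6333 [520.38965343  -3.28350022 249.51784508] [ 3.13930259 -0.00423795  0.33865908]
[[255.0, 112.2], [255.1, 111.7]]
[[243.2, 181.1], [266.5, 181.2]]
[[243.0, 147.5], [266.9, 147.6]]
[[100, 162, 196], [96, 161, 195], [99, 162, 195], [100, 162, 196], [97, 161, 195], [96, 160, 194], [97, 161, 193], [100, 164, 196], [97, 161, 195], [98, 162, 195], [98, 162, 195], [98, 161, 195], [97, 161, 195], [99, 162, 197], [99, 161, 196], [99, 162, 196], [97, 161, 195], [98, 162, 196], [97, 160, 194], [98, 161, 195], [98, 160, 195], [96, 161, 194], [97, 161, 196], [96, 159, 194], [99, 161, 197], [96, 160, 195], [95, 158, 194], [96, 159, 195], [97, 160, 196], [97, 161, 195], [97, 160, 196], [95, 159, 195], [95, 158, 194], [97, 161, 195], [96, 159, 195], [96, 159, 195], [95, 160, 196], [96, 161, 197], [94, 159, 195], [95, 159, 194], [96, 159, 196], [96, 159, 195], [96, 160, 195], [97, 162, 197], [95, 160, 195], [96, 160, 195], [96, 159, 195], [97, 159, 195], [97, 160, 198], [96, 160, 197]]
90 None 105 None 120 None 135 [244 266] 150 [245 265] 165 [245 265] 180 [245 265] 195 [245 265] 210 [245 265]
```

View pics/w11.png

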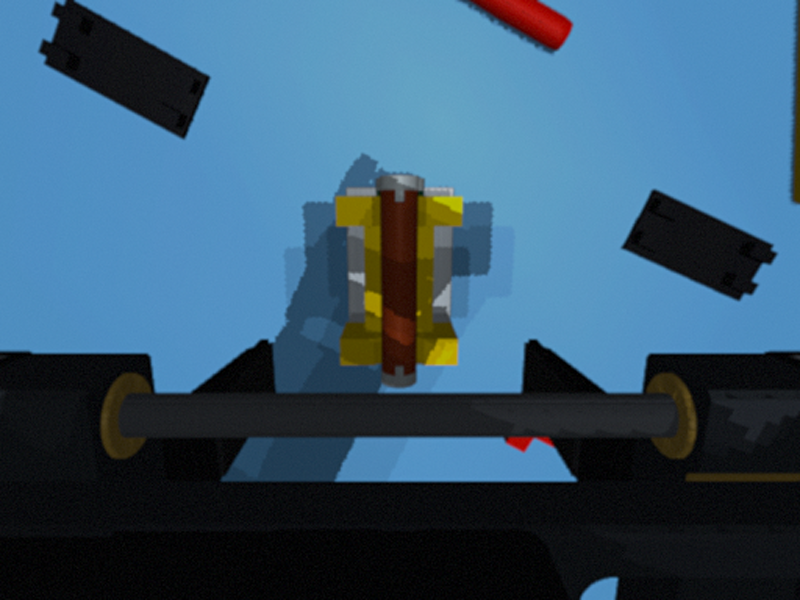

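Emit:
arm_command:
  delta_pos:
    - [-0.04, -0.09, 0]
    - [-0.08, -0.18, 0]
    - [-0.12, -0.28, 0]
    - [-0.16, -0.38, 0]
    - [-0.2, -0.47, 0]
  delta_rot:
    - [0, 0, 0.07]
    - [0, 0, 0.14]
    - [0, 0, 0.21]
    - [0, 0, 0.28]
    - [0, 0, 0.35]
  claw: [0, 0, 0, 0, 0]

```text
t: 27.1
eef_pos: [468.6, -121.6, 245.4]
tcp_rot: [-3.139, 0.001, 0.894]
ft_force: [0.7, 0.2, -0.6]
opening: 1.0
grip_force: 0.0
```

Emit:
arm_command:
  delta_pos:
    - [-0.04, -0.1, 0]
    - [-0.08, -0.2, 0]
    - [-0.12, -0.3, 0]
    - [-0.16, -0.4, 0]
    - [-0.186, -0.466, 0]
  delta_rot:
    - [0, 0, 0.07]
    - [0, 0, 0.14]
    - [0, 0, 0.21]
    - [0, 0, 0.28]
    - [0, 0, 0.333]
  claw: [0, 0, 0, 0, 0]

```text
t: 27.52
eef_pos: [421.8, -238.6, 245.4]
tcp_rot: [-3.139, -0.001, 1.416]
ft_force: [0.7, 0.4, 0.5]
opening: 0.998
grip_force: 0.0
```

Emit:
arm_command:
  delta_pos:
    - [0, 0, 0]
    - [0, 0, 0]
    - [0, 0, 0]
    - [0, 0, 0]
    - [0, 0, 0]
  delta_rot:
    - [0, 0, 0]
    - [0, 0, 0]
    - [0, 0, 0]
    - [0, 0, 0]
    - [0, 0, 0]
  claw: [0, 0, 0, 0, 0]

```text
t: 27.93
eef_pos: [423.6, -236.4, 246.7]
tcp_rot: [-3.141, -0.0, 1.412]
ft_force: [-0.6, -1.0, 0.6]
opening: 0.996
grip_force: 0.0
```

```bash
python3 - <<'E'
from fit import *
s=state();print(s['t'],s['eef_pos'],s['tcp_rot'])
cw,w=snap("wrist","w12");m=mask(w,"cap");p0=(423,-237,1.41)
v=near(cw,MODEL["cap"],p0,(384,512),20);v[215:]=0
print(fit(cw,m,v,MODEL["cap"],p0))
E
```

```text
27.9333 [ 423.60690644 -236.4169363   246.74578246] [-3.14127965e+00 -2.50415852e-04  1.41164487e+00]
(array([ 423.55800129, -237.37410217,    1.4118127 ]), np.float64(0.02801293897766727))
```

Emit:
arm_command:
  delta_pos:
    - [0, 0, -0.16]
    - [0, 0, -0.32]
    - [0, 0, -0.48]
    - [0, 0, -0.64]
    - [0, 0, -0.8]
  delta_rot:
    - [0, 0, 0]
    - [0, 0, 0]
    - [0, 0, 0]
    - [0, 0, 0]
    - [0, 0, 0]
  claw: [0, 0, 0, 0, 0]

```text
t: 28.4
eef_pos: [423.6, -236.7, 45.7]
tcp_rot: [3.14, 0.001, 1.412]
ft_force: [1.9, -1.5, -0.8]
opening: 1.0
grip_force: 0.0
```

Emit:
arm_command:
  delta_pos:
    - [0, 0, -0.1]
    - [0, 0, -0.18]
    - [0, 0, -0.24]
    - [0, 0, -0.28]
    - [0, 0, -0.292]
  delta_rot:
    - [0, 0, 0]
    - [0, 0, 0]
    - [0, 0, 0]
    - [0, 0, 0]
    - [0, 0, 0]
  claw: [0, 0, 0, 1, 1]

```text
t: 28.82
eef_pos: [423.1, -236.7, -27.3]
tcp_rot: [-3.14, -0.001, 1.412]
ft_force: [0.6, 0.1, -0.3]
opening: 0.916
grip_force: 0.0
```

Emit:
arm_command:
  delta_pos:
    - [0, 0, 0]
    - [0, 0, 0]
    - [0, 0, 0]
    - [0, 0, 0]
    - [0, 0, 0]
  delta_rot:
    - [0, 0, 0]
    - [0, 0, 0]
    - [0, 0, 0]
    - [0, 0, 0]
    - [0, 0, 0]
  claw: [1, 1, 1, 1, 1]

```text
t: 29.23
eef_pos: [423.6, -237.4, -25.3]
tcp_rot: [3.14, 0.001, 1.411]
ft_force: [-0.6, 0.9, 4.7]
opening: 0.586
grip_force: 30.0
```

Emit:
arm_command:
  delta_pos:
    - [0, 0, 0]
    - [0, 0, 0]
    - [0, 0, 0]
    - [0, 0, 0]
    - [0, 0, 0]
  delta_rot:
    - [0, 0, 0]
    - [0, 0, 0]
    - [0, 0, 0]
    - [0, 0, 0]
    - [0, 0, 0]
  claw: [1, 1, 1, 1, 1]

```text
t: 29.65
eef_pos: [423.7, -237.5, -25.3]
tcp_rot: [3.14, 0.001, 1.411]
ft_force: [-0.1, 1.3, 7.1]
opening: 0.587
grip_force: 30.0
```

Emit:
arm_command:
  delta_pos:
    - [0, 0, 0.05]
    - [0, 0, 0.16]
    - [0, 0, 0.32]
    - [0, 0, 0.48]
    - [0, 0, 0.64]
  delta_rot:
    - [0, 0, 0]
    - [0, 0, 0]
    - [0, 0, 0]
    - [0, 0, 0]
    - [0, 0, 0]
  claw: [1, 1, 1, 1, 1]

```text
t: 30.07
eef_pos: [422.8, -236.9, 135.9]
tcp_rot: [-3.141, -0.0, 1.411]
ft_force: [0.6, -0.4, -1.7]
opening: 0.587
grip_force: 30.0
```

Emit:
arm_command:
  delta_pos:
    - [0, 0, 0]
    - [0, 0, 0]
    - [0, 0, 0]
    - [0, 0, 0]
    - [0, 0, 0]
  delta_rot:
    - [0, 0, 0]
    - [0, 0, 0]
    - [0, 0, 0]
    - [0, 0, 0]
    - [0, 0, 0]
  claw: [1, 1, 1, 1, 1]

```text
t: 30.48
eef_pos: [422.8, -236.9, 132.6]
tcp_rot: [-3.139, -0.001, 1.411]
ft_force: [0.1, -0.9, -1.8]
opening: 0.585
grip_force: 30.0
```

```bash
python3 - <<'E'
from fit import *
s=state();print(s['t'],s['eef_pos'],s['tcp_rot'],s['ft_force'],s['opening'])
cw,w=snap("wrist","w13");m=mask(w,"cap");p0=(423.5,-237.3,1.412)
V=np.zeros((384,512));V[60:200,100:420]=1
for z0 in (156,160): print(z0,fit(cw,m,V,MODEL["cap"],p0,z0))
E
```

```text
30.4833 [ 422.79337692 -236.87052802  132.56436572] [-3.13924281e+00 -1.29676287e-03  1.41134063e+00] [ 0.10017603 -0.94271576 -1.75183101] 0.5853959506465971
156 (array([ 423.38171679, -237.11170472,    1.41100779]), np.float64(0.00925443039848371))
160 (array([ 423.35845326, -237.11676473,    1.41199824]), np.float64(0.024885920769996586))
```

Emit:
arm_command:
  delta_pos:
    - [0.03, 0.06, 0]
    - [0.07, 0.16, 0]
    - [0.11, 0.26, 0]
    - [0.15, 0.36, 0]
    - [0.19, 0.46, 0]
  delta_rot:
    - [0, 0, -0.05]
    - [0, 0, -0.12]
    - [0, 0, -0.19]
    - [0, 0, -0.26]
    - [0, 0, -0.33]
  claw: [1, 1, 1, 1, 1]

```text
t: 30.95
eef_pos: [470.8, -121.0, 133.0]
tcp_rot: [-3.14, 0.001, 0.887]
ft_force: [0.1, -0.2, -0.7]
opening: 0.585
grip_force: 30.0
```

Emit:
arm_command:
  delta_pos:
    - [0.04, 0.1, 0]
    - [0.08, 0.2, 0]
    - [0.12, 0.3, 0]
    - [0.16, 0.39, 0]
    - [0.192, 0.475, 0]
  delta_rot:
    - [0, 0, -0.07]
    - [0, 0, -0.14]
    - [0, 0, -0.21]
    - [0, 0, -0.28]
    - [0, 0, -0.354]
  claw: [1, 1, 1, 1, 1]

```text
t: 31.37
eef_pos: [519.1, -2.1, 133.0]
tcp_rot: [-3.141, 0.001, 0.332]
ft_force: [0.1, -0.7, -2.6]
opening: 0.587
grip_force: 30.0
```

Emit:
arm_command:
  delta_pos:
    - [0, 0, 0]
    - [0, 0, -0.03]
    - [0, 0, -0.08]
    - [0, 0, -0.12]
    - [0, 0, -0.14]
  delta_rot:
    - [0, 0, 0]
    - [0, 0, 0]
    - [0, 0, 0]
    - [0, 0, 0]
    - [0, 0, 0]
  claw: [1, 1, 1, 1, 1]

```text
t: 31.78
eef_pos: [517.8, -4.1, 97.0]
tcp_rot: [-3.14, 0.003, 0.338]
ft_force: [-0.2, 0.9, -1.7]
opening: 0.587
grip_force: 30.0
```

Emit:
arm_command:
  delta_pos:
    - [0, 0, -0.02]
    - [0, 0, -0.04]
    - [0, 0, -0.06]
    - [0, 0, -0.06]
    - [0, 0, -0.06]
  delta_rot:
    - [0, 0, 0]
    - [0, 0, 0]
    - [0, 0, 0]
    - [0, 0, 0]
    - [0, 0, 0]
  claw: [1, 1, 1, 1, 1]

```text
t: 32.2
eef_pos: [518.9, -3.6, 83.9]
tcp_rot: [3.142, 0.0, 0.337]
ft_force: [-0.4, 0.8, -0.9]
opening: 0.588
grip_force: 30.0
```

Emit:
arm_command:
  delta_pos:
    - [0, 0, -0.012]
    - [0, 0, -0.024]
    - [0, 0, -0.034]
    - [0, 0, -0.036]
    - [0, 0, -0.036]
  delta_rot:
    - [0, 0, 0]
    - [0, 0, 0]
    - [0, 0, 0]
    - [0, 0, 0]
    - [0, 0, 0]
  claw: [1, 1, 1, 1, 1]

```text
t: 32.62
eef_pos: [518.8, -3.5, 74.9]
tcp_rot: [3.142, 0.0, 0.337]
ft_force: [0.5, 0.4, -1.4]
opening: 0.585
grip_force: 30.0
```

Emit:
arm_command:
  delta_pos:
    - [0, 0, -0.003]
    - [0, 0, -0.006]
    - [0, 0, -0.006]
    - [0, 0, -0.006]
    - [0, 0, -0.006]
  delta_rot:
    - [0, 0, 0]
    - [0, 0, 0]
    - [0, 0, 0]
    - [0, 0, 0]
    - [0, 0, 0]
  claw: [1, 1, 1, 1, 1]

```text
t: 33.03
eef_pos: [519.0, -3.5, 74.7]
tcp_rot: [3.141, -0.001, 0.337]
ft_force: [-4.4, 1.1, 15.0]
opening: 0.59
grip_force: 30.0
```

Seated, same force signature as the spacer. Releasing.

Emit:
arm_command:
  delta_pos:
    - [0, 0, 0.002]
    - [0, 0, 0.002]
    - [0, 0, 0.002]
    - [0, 0, 0.002]
    - [0, 0, 0.002]
  delta_rot:
    - [0, 0, 0]
    - [0, 0, 0]
    - [0, 0, 0]
    - [0, 0, 0]
    - [0, 0, 0]
  claw: [1, 0, 0, 0, 0]

```text
t: 33.45
eef_pos: [518.9, -3.5, 73.9]
tcp_rot: [3.142, 0.0, 0.337]
ft_force: [-0.1, 0.4, 0.3]
opening: 0.812
grip_force: 0.0
```

Emit:
arm_command:
  delta_pos:
    - [0, 0, 0]
    - [0, 0, 0]
    - [0, 0, 0.04]
    - [0, 0, 0.14]
    - [0, 0, 0.28]
  delta_rot:
    - [0, 0, 0]
    - [0, 0, 0]
    - [0, 0, 0]
    - [0, 0, 0]
    - [0, 0, 0]
  claw: [0, 0, 0, 0, 0]

```text
t: 33.87
eef_pos: [517.6, -3.4, 143.5]
tcp_rot: [-3.14, 0.004, 0.337]
ft_force: [0.0, -0.2, -1.4]
opening: 0.997
grip_force: 0.0
```

Emit:
arm_command:
  delta_pos:
    - [0, 0, 0.16]
    - [0, 0, 0.32]
    - [0, 0, 0.44]
    - [0, 0, 0.44]
    - [0, 0, 0.44]
  delta_rot:
    - [0, 0, 0]
    - [0, 0, 0]
    - [0, 0, 0]
    - [0, 0, 0]
    - [0, 0, 0]
  claw: [0, 0, 0, 0, 0]

```text
t: 34.28
eef_pos: [519.2, -3.5, 256.0]
tcp_rot: [3.14, -0.003, 0.337]
ft_force: [-0.7, -0.4, -0.9]
opening: 1.001
grip_force: 0.0
```

```bash
python3 - <<'E'
from fit import *
s=state();print(s['t'],s['eef_pos'],s['ft_force'])
cw,w=snap("wrist","w14");sc=read_camera("scene");m=mask(w,"cap");p0=(518.9,-3.6,.337)
V=near(cw,MODEL["cap"],p0,(384,512),30);V[215:]=0
for z0 in (96,100,104): print(z0,fit(cw,m,V,MODEL["cap"],p0,z0))
u,v=proj(calibration("scene"),[[518.9,-3.6,70]])[0].astype(int)
a=cv2.resize(sc[v-55:v+55,u-60:u+60],(480,440),interpolation=cv2.INTER_CUBIC);b=w[70:250,170:340];b=cv2.resize(b,(300,440))
cv2.imwrite("pics/m14.png",np.hstack([a,b])[:,:,::-1])
E
```

```text
34.2833 [519.20015276  -3.54015258 255.99019841] [-0.73913151 -0.35319243 -0.90848961]
96 (array([ 5.18491583e+02, -2.71395111e+00,  3.36205932e-01]), np.float64(0.03186587346102943))
100 (array([ 5.18651016e+02, -2.69997038e+00,  3.37043973e-01]), np.float64(0.03180179882889126))
104 (array([ 5.19192740e+02, -2.33818476e+00,  3.31213079e-01]), np.float64(0.04532229629122217))
```

View pics/m14.png

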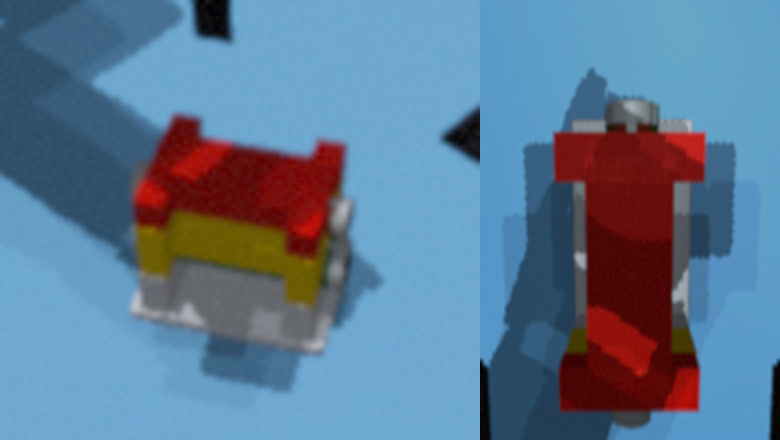

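The stack stands square: the red cap (240,180 in the left half) sits flush on the yellow spacer and the cradle, with the arm clear of it.

```bash
python3 -c "
from cell import *
print(job_done())"
```

```text
the job is handed in; nothing more can be done
None
```

The full stack (thick green bar, yellow spacer, thin brown bar, red cap) is built on the cradle and handed in at about 34 s; by my camera checks each part sits within about 2 mm of its seat, but the job returned no verdict.

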